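Draw bar stock out to the length stop and clamp it in the saw

TASK

Draw the aluminium bar hand over hand right out of the stock tube and through the open saw vise until its nose rests against the length stop, without shoving the stop off its setting. Then push the cam lever all the way down to clamp the bar, let go, and leave the other tools on the bench where they lie.

Things in the scene. Friction and masses are not known exactly. Their poses are not given: they have to be found in the camera images.
- saw: Small metal cut-off saw, fixed, head locked up. Origin on the bench below the middle of the vise's infeed edge. y: level along the bar line towards the stock tube (the bar is drawn to -y); x: level, across it, away from the robot; z up. Base 42 mm high, y 0 to -220, x -85 to 255 mm. Blade guard at y -145, 36 thick, lowest point 190 mm up, front at x -26
- vise_mouth (a point): Infeed end of the vise's V block (80 long, 75 wide, V about 40 wide at the top, first 30 flared by 6), on the axis of a bar lying in it, 106 mm above the bench. Two bridge plates stand over the V 16 and 64 mm further on, opening 50 wide, top 154 mm up. The free gap from here to the tube mouth is 172 to 188 mm, with bare bench under the bar
- motor (a point): Middle of the saw motor's axis: black cylinder, diameter 110, length 185 mm, parallel to the bar, hanging over the gap: axis 301 mm above the bench and 85 mm beyond the bar line seen from the robot, from 123 mm before the vise mouth to 62 mm past it. Lowest line 246 mm up. An upright hand on the bar hits it; lean in from the robot's side
- tube_mouth (a point): Centre of the open mouth of the stock tube, 115 mm above the bench; axes as the saw's. Fixed level grey plastic pipe in line with the vise, 360 mm long, outside diameter 40, bore 30 mm, running from here to the saw's +y, on two wooden cradles 85 mm wide centred 50 and 300 mm behind the mouth
- bar: Loose round aluminium bar, diameter 20, length 410 mm, about 0.3 kg. Origin at its middle; its y is its length, +y to the tail (it may roll). At first it lies on the tube's floor, axis 110 mm above the bench, 70 to 110 mm of it standing out of the mouth. It stays where it is let go. In the vise its axis settles at 106 mm, on the outfeed rail 105 mm above the bench
- bar_nose (a point): Centre of the bar's leading end face (saw side); its edge is rounded by 2.5 mm
- bar_tail (a point): Centre of the bar's trailing end face (tube side)
- stop_face (a point): Where the bar line meets the face of the length stop, 106 mm above the bench: steel plate 46 wide, 44 mm tall across the V-shaped outfeed rail, face looking to the saw's +y; axes as the saw's. It stands 265 to 320 mm beyond the vise mouth; the outfeed rail runs from 163 to 380 mm beyond it
- length_stop (a joint): Slide of the stop along the rail, m: 0 to 0.055 at the start (its setting), grows away from the saw. Held by friction only: about 14 N pushes it along
- cam_lever (a joint): Clamp lever, rad: at the start 0 to 0.1, slanting up towards the robot (55 degrees above level at 0), vise open, at least 5 mm free over a lying bar. At 1.396, its end stop, the handle points to the robot, 25 degrees below level, and its eccentric roller presses on the bar.  Stays where left; takes 3 to 6 N at the handle's end
- lever_end (a point): On the axis of the lever's round handle, 10 mm short of its end (black grip diameter 18, 60 mm long). Moves on an arc of radius 120 mm, in the upright plane across the bar line, about the lever's pin: parallel to the bar, straight above the bar line, 139 mm above the bench, 40 mm beyond the vise mouth
- hammer: Bystander: hammer lying on the bench in front of the stock tube. Origin under its middle
- try_square: Bystander: steel try square, 152 x 85 mm, lying on the bench in front of the saw base. Origin under the middle of its dark stock
- paste_tin: Bystander: upright tin, diameter 72, height 65 mm, in front of the outfeed rail. Origin at the centre of its underside

How it is judged:
On the way, in this order (a step that is already met when the one before it is completed fails the run):
1. the bar is out of the tube with its nose against the length stop, the clamp lever still up (y of bar_nose in the frame of stop_face between -0.004 and 0.004 m and y of bar_tail in the frame of tube_mouth below -0.01 m and distance between bar_nose and stop_face below 0.008 m and value of joint cam_lever below 0.6 rad), for 0.2 s.
2. the cam lever is pushed down (value of joint cam_lever above 1.25 rad), for 0.2 s.
At the end, for the whole second after the job is handed in: The bar lies still in the vise and on the rail, wholly out of the tube, its nose within 4 mm of the length stop, which is within 6 mm of its first setting; the cam lever is down (past 1.25 rad) and its roller presses on the bar (y of bar_nose in the frame of stop_face between -0.004 and 0.004 m and y of bar_tail in the frame of tube_mouth below -0.01 m and distance between bar_nose and stop_face below 0.008 m and value of joint cam_lever above 1.25 rad and contact force between cam_lever and bar above 1 N and distance of stop_face from where it was at the start of the episode below 0.006 m and linear speed of bar below 0.02 m/s); the robot touches nothing.
It fails at once if the length stop is shoved more than 6 mm off its setting (distance of stop_face from where it was at the start of the episode above 0.006 m).
It fails at once if the hammer is moved more than 30 mm (distance of hammer from where it was at the start of the episode above 0.03 m).
It fails at once if the try square is moved more than 30 mm (distance of try_square from where it was at the start of the episode above 0.03 m).
It fails at once if the tin is moved more than 30 mm (distance of paste_tin from where it was at the start of the episode above 0.03 m).
It also fails if it takes over 72 s, if anything falls off the work surface, if the arm or the gripper's body presses on something with over 40 N, if the wrist force passes 120 N, or if a joint passes its speed limit or range.

ROBOT

A 6-joint arm with a two-finger parallel gripper is mounted at the origin on the work surface. World frame = base frame: x ahead of the robot, y to its left, z up, the work surface at z = 0. Lengths are in m, angles in rad, forces in N, time in s.
With the tool pointing down it reaches from about 0.375 to 0.9 m from the base axis. Payload 3.1 kg.
Tool frame: the origin (TCP) lies at the very end of the fingers, on their centre line; the grasp point (between the pads) lies 19 mm behind it; z points along the fingers, y is the direction in which the jaws open and shut (so a half turn about z gives the same grasp; the last joint's range is limited). The gripper opens to 85 mm and grips with 20 to 120 N. Pads are 22 mm wide; open, the fingers measure 114 mm over their backs; the gripper's body (76 mm by 85 mm) begins 54 mm behind the grasp point. The pads swing forward as they close: fully open they stand 13 mm farther back than shut.
Start: joints at [-1.308, 0.527, 1.433, -0, 1.181, -0.178], TCP at [0.267, -0.565, 0.231] pointing down, gripper open.
Joint ranges: [-3.08, 3.08], [-0.75, 2.2], [0.22, 2.44], [-1.43, 4.57], [0, 2.65], [-2.85, 2.85]. Speed limits (rad/s): [2.79, 2.79, 3.14, 3.14, 3.14, 3.14].

INTERFACE

Orientations are given as a unit quaternion [x, y, z, w].
In Python, from station import * gives the robot as it stands.
- The arm moves only by the tool jog_arm, never from a script. Its argument "motion" is a list of rows, each a list of 5 numbers: the shift along the world's x, y, z in cm, then the turn about the world's z in degrees, then the closure in counts, from 0 (fully open) to 255 (shut). In form: [[tx, ty, tz, yaw, jaw], ...]. A call has 1 to 10 rows; each row shifts and turns the pose as measured when the row begins; what a row does not reach is not made up. A row lasts 1/12 s, in which the tool goes at most 41.7 mm and 7.16 degrees, less where a joint would pass 70% of its speed; a pose out of reach is approached as far as the arm can. A call with a gripper value outside its range is refused whole. The fingers move at their own pace and stop on an object; "squeeze" is the grip in N (left out, the last holds). Time passes only in rows, so rows that do not move let the fingers close. It gives the time, the measured TCP pose, the force and the opening at its end, in the units of the state.
- sense(): the state, without advancing time (a new reading comes with each control period).
- snapshot(name): name is "scene" or "top" or "wrist"; returns a dict with "img" (400x640x3 uint8, red, green, blue), "depth" (400x640 float32, m along the optical axis (not along the pixel's ray), 0 where there is no reading), "intrinsics" (3x3 intrinsics, pixels), "eye" and "attitude" of the camera in the world. Camera axes: x right, y down, z forward; pixel columns grow to the right and rows downward; lengths in m; the calibration is good to about 2 mm. The wrist camera is an equidistant fisheye: a pixel r from the principal point sees the ray r / f radians off the axis. A picture is of the moment at which its call begins.
- sign_off(): hands the job in, once; it reports no verdict.
The state is a dict: "t": time; "q": joint angles; "qd": joint speeds; "tau": joint torques, N m; "tcp_pos": TCP position; "tool_rot": TCP orientation; "force": force on the tool from outside, world axes, zero at the start; "ft_torque": the same for the moment, N m; "finger_gap": opening from 0.0 (shut) to 1.0 (fully open).
Only numpy, scipy, OpenCV 4.12 (cv2) and the standard library are available. Lean on these libraries where they do the work, as an engineer would, in place of code of your own. Each camera call takes 0.05 s, during which the arm holds its last target.

## Working session

There is one attempt and no reset: what is moved stays moved. The work goes in short steps, Python scripts to look and compute and a tool call to move; the robot and the scene stay as the last step left them, time stands still between calls to the robot, and variables do not carry over. Pictures are saved under pics/ and viewed, and the job is handed in when it is done.

Besides the shell and the picture viewer there is one more tool, called after "Emit:" as name(argument=value, ...), one argument or row to a line, values as JSON. jog_arm: Moves the arm, as the interface text tells. Its arguments: {"type":"object","properties":{"motion":{"type":"array","items":{"type":"array","items":{"type":"number"}}},"squeeze":{"type":"number"}},"required":["motion"]}

```bash
ls -la; mkdir -p pics; python3 - <<'E'
from station import *
import cv2
s=sense(); print(s)
for n in ("scene","top","wrist"):
    d=snapshot(n); cv2.imwrite(f"pics/{n}0.png",d["img"][:,:,::-1]); print(n,d["intrinsics"],d["eye"],d["attitude"])
E
```

```text
total 12
drwxr-xr-x  3 agent agent 4096 Dec  7 00:43 .
drwxr-xr-x 23 root  root  4096 Dec  7 00:42 ..
drwxr-xr-x  2 agent agent 4096 Dec  7 00:43 pics
{'t': 0.0, 'q': array([-1.30848217e+00,  5.28448953e-01,  1.43392924e+00,  2.94015816e-06,
        1.18140856e+00, -1.78498195e-01]), 'qd': array([-0.00077689, -0.00181588,  0.00106244,  0.00057168,  0.00179607,
       -0.00283194]), 'tau': array([-3.82456419e-04, -4.42351985e+01, -1.78028226e+01, -1.35532564e-04,
        8.36666557e-03,  3.28148900e-06]), 'tcp_pos': array([ 0.26650685, -0.56452116,  0.23033564]), 'tool_rot': array([ 9.75808264e-01,  2.18625313e-01, -4.46035280e-05, -1.09614514e-03]), 'force': array([-0.51748863, -0.31257818, -0.67837231]), 'ft_torque': array([ 0.00320176, -0.01938589, -0.00369437]), 'finger_gap': 1.0034391944315375}
scene [[451.73812246   0.         320.45906972]
 [  0.         451.73812246 195.38549189]
 [  0.           0.           1.        ]] [0.83058982 0.91977186 1.28770559] [ 0.14275192  0.92826973 -0.33906475 -0.05451872]
top [[375.31690634   0.         318.71400905]
 [  0.         375.31690634 206.69793116]
 [  0.           0.           1.        ]] [0.47899162 0.05145373 1.18387146] [ 0.71225479 -0.70121242  0.01277531 -0.02882792]
wrist [[309.70691629   0.         318.25142937]
 [  0.         309.70691629 195.21034181]
 [  0.           0.           1.        ]] [ 0.32528488 -0.53531644  0.37362553] [ 0.83701649 -0.53128438 -0.07125739  0.10983027]
```

View pics/scene0.png

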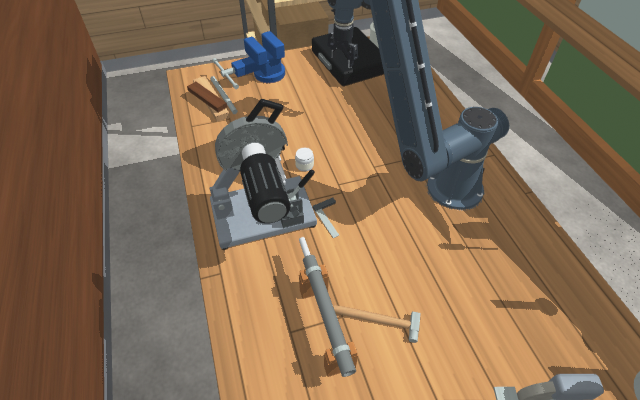

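View pics/top0.png

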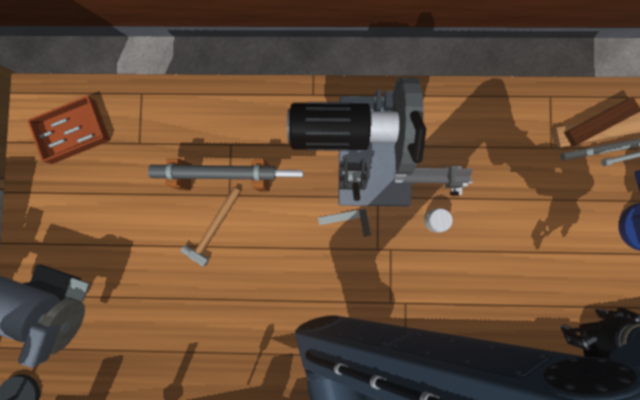

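View pics/wrist0.png

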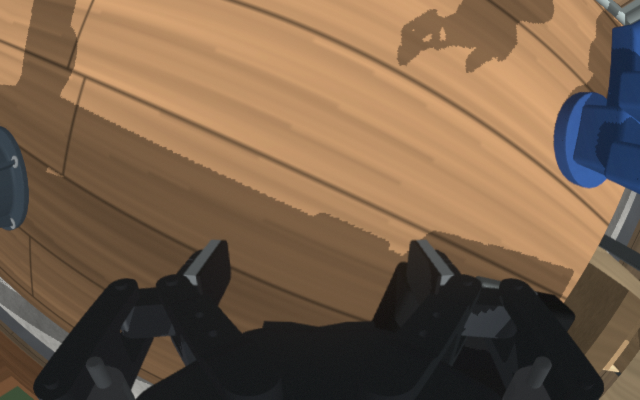

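The top view shows the tube from (150,172) to (272,173), the bar nose at about (302,174), the vise around (355,178), the motor from (290,125) to (370,125), the stop near (458,180), the tin at (439,220), the square near (345,217) and the hammer at (195,255)–(238,188). Next I'll measure these.

```bash
cat > h.py <<'E'
import numpy as np, cv2
from scipy.spatial.transform import Rotation as R
from station import *
def load(n):
    d=snapshot(n); d["R"]=R.from_quat(d["attitude"]).as_matrix(); d["eye"]=np.array(d["eye"]); return d
def ray(d,u,v):
    K=d["intrinsics"]; return d["R"]@np.array([(u-K[0,2])/K[0,0],(v-K[1,2])/K[1,1],1.])
def onz(d,u,v,z):
    r=ray(d,u,v); return d["eye"]+r*(z-d["eye"][2])/r[2]
def dep(d,u,v):
    return d["eye"]+ray(d,u,v)*d["depth"][int(round(v)),int(round(u))]
def proj(d,P):
    p=d["R"].T@(np.array(P)-d["eye"]); K=d["intrinsics"]; return K[0,0]*p[0]/p[2]+K[0,2],K[1,1]*p[1]/p[2]+K[1,2]
def cloud(d):
    K=d["intrinsics"]; v,u=np.mgrid[0:400,0:640]; z=d["depth"]
    c=np.stack([(u-K[0,2])/K[0,0]*z,(v-K[1,2])/K[1,1]*z,z],-1)
    return c@d["R"].T+d["eye"]
E
python3 - <<'E'
from h import *
T=load("top");S=load("scene")
np.savez("top0.npz",**{k:T[k] for k in("img","depth","intrinsics","eye","R")})
np.savez("scene0.npz",**{k:S[k] for k in("img","depth","intrinsics","eye","R")})
cv2.imwrite("pics/topz.png",cv2.resize(T["img"][90:250,140:480,::-1],None,fx=2.3,fy=2.3,interpolation=cv2.INTER_CUBIC))
cv2.imwrite("pics/scz.png",cv2.resize(S["img"][90:390,180:440,::-1],None,fx=2,fy=2,interpolation=cv2.INTER_CUBIC))
for n,uv in dict(bench=(120,200),tube_mid=(210,172),tubeR=(270,173),bar=(288,174),nose=(300,174),motor=(330,125),stop=(460,178),tin=(439,220),rail=(430,176)).items(): print(n,dep(T,*uv).round(4))
C=cloud(T)
# tube: points z 0.10..0.14 
m=(C[...,2]>.125)&(C[...,2]<.14); m[:,:140]=0;m[:,285:]=0
p=C[m]; 
for y0 in np.arange(p[:,1].min(),p[:,1].max(),.05):
    q=p[(p[:,1]>=y0)&(p[:,1]<y0+.05)]; print(round(y0,3),len(q),np.median(q[:,0]).round(4),q[:,0].min().round(4),q[:,0].max().round(4),q[:,2].max().round(4)) if len(q) else 0
E
```

```text
bench [0.5603 0.7142 0.0025]
tube_mid [0.634  0.3845 0.1382]
tubeR [0.6337 0.2148 0.1358]
bar [0.6337 0.1654 0.1207]
nose [0.6344 0.1312 0.1192]
motor [0.7116 0.0484 0.3543]
stop [ 0.6315 -0.3292  0.1006]
tin [ 0.5105 -0.2785  0.0677]
rail [ 0.6371 -0.245   0.0944]
0.182 111 0.6388 0.6227 0.6553 0.1392
0.232 212 0.6365 0.6172 0.6605 0.1395
0.282 213 0.6381 0.6219 0.6568 0.1397
0.332 207 0.6376 0.6215 0.6567 0.1396
0.382 212 0.6371 0.621 0.6561 0.14
0.432 209 0.6366 0.6203 0.6555 0.1386
0.482 211 0.6359 0.617 0.6604 0.1398
0.532 134 0.638 0.6217 0.657 0.1396
```

View pics/topz.png

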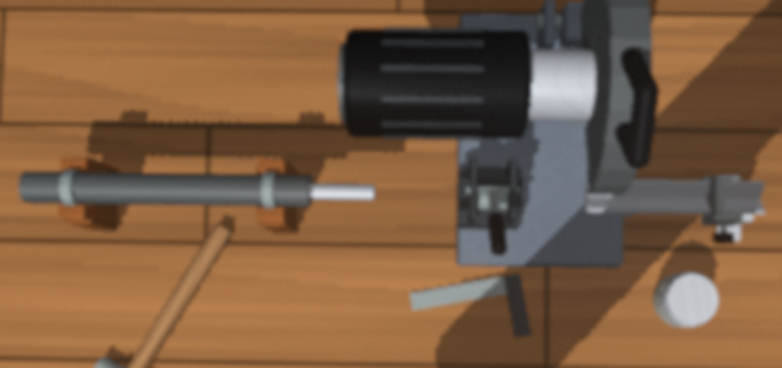

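View pics/scz.png

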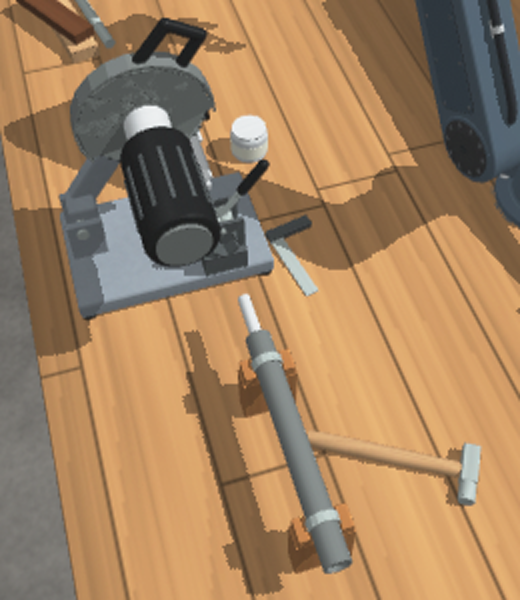

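```bash
python3 - <<'E'
from h import *
T=dict(np.load("top0.npz"));S=dict(np.load("scene0.npz"))
C=cloud(T)
g=cv2.cvtColor(T["img"],cv2.COLOR_RGB2GRAY).astype(int)
for r in (172,173,174,175): print(r,g[r,268:312])
for r in (172,176,180): print(r,g[r,440:475], (C[r,440:475,2]*1000).astype(int))
print("base edge", g[190:200:3,330:350])
print(g[178,330:375]);print((C[178,330:375,2]*1000).astype(int))
for u,z in((274.8,.115),(303,.11)): print(u,onz(T,u,174,z))
# tube center line via row edges
for u in range(160,272,20):
    col=g[160:185,u]; print(u,col)
E
```

```text
172 [104 104 104 104 102 100 110 136 170 187 189 189 188 187 187 186 185 184
 184 183 183 183 181 181 180 180 178 178 178 177 176 176 174 165 139 118
 112 113 112 111 112 112 111 113]
173 [116 116 117 116 113 109 120 157 195 210 213 213 213 212 211 211 210 210
 209 209 209 208 208 207 206 206 205 206 205 205 204 203 203 190 156 121
 110 107 107 108 109 107 108 107]
174 [124 124 123 123 120 114 127 169 204 218 219 219 220 220 220 219 219 218
 218 220 218 219 219 218 219 218 218 218 218 217 217 217 216 204 165 124
 109 107 107 107 107 106 107 107]
175 [118 118 118 119 115 109 114 148 183 197 200 201 201 201 200 200 200 201
 201 202 202 203 203 203 204 204 204 204 204 204 205 205 205 192 156 121
 109 108 109 108 108 109 107 109]
172 [ 92  92  92  92  92  93  91  86  71  59  64  76  87  92  91  91  91  92
  91  91  92  91  92  92  92  92  92  91  93  92  94 101 110 114 116] [ 99 105  98 102 101  99 101 102 106 115 122 132 133 131 130 101 101 102
 100 100 104 104  98 100  99 101 101  99  99 102  99 104   0  -1  -1]
176 [101  99 101 100 100  99  92  77  61  56  62  76  87  91  94  96  98  
[... 1246 characters left out ...]
0408938 0.115     ]
303 [0.6358656  0.12323365 0.11      ]
160 [125 127 127 118  96  72  66  74  83  91  98 107 115 115 107  96  84  85
 100 118 127 127 124 120 114]
180 [ 53  47  46  46  48  52  62  72  80  87  95 105 115 119 110 100  88  78
  64  53  50  49  48  49  50]
200 [ 67  70  72  73  68  59  59  68  77  85  92 104 115 120 115 103  92  86
  91 109 119 122 120 119 120]
220 [116 121 123 124 116  91  68  67  75  83  90 100 113 121 118 108  95  87
  89 106 117 120 119 118 118]
240 [114 117 121 122 117  97  72  64  72  80  88  98 109 119 119 112  99  89
  87 100 112 118 116 107  88]
260 [101 105  99  82  68  57  54  59  68  79  86  94 105 116 121 115 103  91
  80  80  93 103 107 108 113]
```

```bash
python3 - <<'E'
from h import *
T=dict(np.load("top0.npz"));S=dict(np.load("scene0.npz"))
print("mouth",onz(T,274.3,174,.125))
print("nose",onz(T,302,174,.112))
print("vise",onz(T,338.4,178,.1),onz(T,343.5,178,.154))
print("base",onz(T,339,195,.042))
print("stop",onz(T,450.3,178,.128),onz(T,447.2,178,.1))
print("bar center",onz(T,285,173.8,.12),onz(T,298,174,.12))
print("tube edges", [ (onz(T,165,(164.7+177.5)/2,.115)),onz(T,240,(165.3+178.7)/2,.115)])
# lever
C=cloud(T)
print("lever tip", (C[180:205,356:362,2]*1000).astype(int))
for n,P in dict(mouth=(.636,.205,.135),nose=(.636,.123,.11),stop=(.63,-.31,.128)).items(): print(n,proj(S,P))
CS=cloud(S)
for uv in((303,240),(305,246),(312,172),(307,178)): print(uv,CS[uv[1],uv[0]].round(3))
E
python3 - <<'E'
import cv2,sys
sys.path.insert(0,'.')
import os; os.chdir('.')
from h import *
S=dict(np.load("scene0.npz"))
i=S["img"]
a=cv2.resize(i[140:220,255:345,::-1],None,fx=6,fy=6,interpolation=cv2.INTER_CUBIC)
cv2.imwrite("pics/scz2.png",a)
E
```

```text
mouth [0.63260905 0.20408989 0.125     ]
nose [0.63553592 0.12598243 0.112     ]
vise [0.62697346 0.02078994 0.1       ] [0.61978703 0.00826666 0.154     ]
base [0.58273769 0.01663243 0.042     ]
stop [ 0.62731347 -0.29249953  0.128     ] [ 0.6311291  -0.29274627  0.1       ]
bar center [0.63430992 0.17412716 0.12      ] [0.63421857 0.13687342 0.12      ]
tube edges [array([0.63838391, 0.52318247, 0.115     ]), array([0.63857363, 0.30482626, 0.115     ])]
lever tip [[186 141 138 139 105 148]
 [192 105 103 107 104 149]
 [203  91  90  88 117 150]
 [208 203  91  89 117 148]
 [210 205 200  92 118 146]
 [212 213 205  92 116 148]
 [218 217 211  85 119 122]
 [217 221 214  90  95  99]
 [225 227 219  72  71  76]
 [227 226 228  49  47  49]
 [232 231 228  43  39  45]
 [236 239 233 226  43  42]
 [239 241 242 232  44  37]
 [246 246 241 238  40  44]
 [248 247 246 240  46  41]
 [251 251 251 248  44  41]
 [251 251 252 249  40  43]
 [252 253 250 251  40  42]
 [253 252 250 248  43  43]
 [248 251 248 244  44  40]
 [246 248 244  40  40  46]
 [ 43  43  40  39  47  44]
 [ 42  45  42  42  45  40]
 [ 41  42  40  45  45  41]
 [ 35  41  38  41  41  41]]
mouth (np.float64(308.6710054824573), np.float64(254.55210018559097))
nose (np.float64(301.3735473087387), np.float64(237.85308398502107))
stop (np.float64(270.66453773126386), np.float64(143.09572032475592))
(303, 240) [0.635 0.138 0.118]
(305, 246) [0.635 0.16  0.117]
(312, 172) [ 0.557 -0.016  0.247]
(307, 178) [ 0.574 -0.015  0.226]
```

View pics/scz2.png

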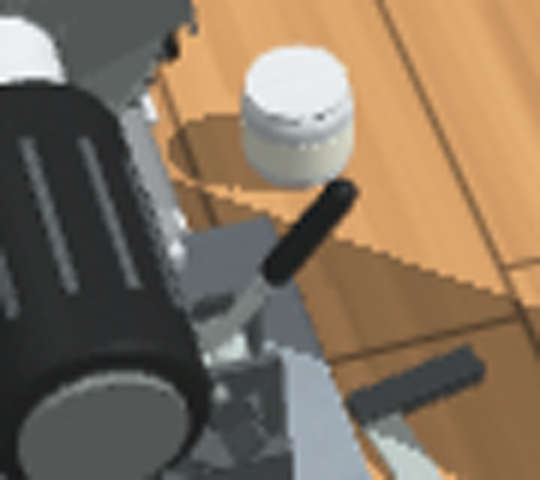

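Estimates in world coordinates: bar line x≈0.636, tube mouth y≈0.204, nose y≈0.126, vise mouth y≈0.020 and stop face y≈-0.2925. The gap (184), the overhang (78) and the stop distance (312) all fall within the given ranges. I'll bring the arm across high, turning the jaws across the bar.

Emit:
jog_arm(
  motion=[
    [1.1,3.6,1.4,3.2,0],
    [1.1,3.6,1.4,3.2,0],
    [1.1,3.6,1.4,3.2,0],
    [1.1,3.6,1.4,3.2,0],
    [1.1,3.6,1.4,3.2,0],
    [1.1,3.6,1.4,3.2,0],
    [1.1,3.6,1.4,3.2,0],
    [1.1,3.6,1.4,3.2,0],
    [1.1,3.6,1.4,3.2,0],
    [1.1,3.6,1.4,3.2,0],
  ],
  squeeze=60,
)

```text
t: 1.08
tcp_pos: [0.3733, -0.1972, 0.369]
tool_rot: [0.875, 0.484, -0.001, -0.003]
force: [0.2, -0.8, -0.4]
finger_gap: 0.997
```

Emit:
jog_arm(
  motion=[
    [2.5,3.2,0.8,3.2,0],
    [2.5,3.2,0.8,3.2,0],
    [2.5,3.2,0.8,3.2,0],
    [2.5,3.2,0.8,3.2,0],
    [2.5,3.2,0.8,3.2,0],
    [2.5,3.2,0.8,3.2,0],
    [2.5,3.2,0.8,3.2,0],
    [2.5,3.2,0.8,3.2,0],
    [2.5,3.2,0.8,3.2,0],
    [2.5,3.2,0.8,3.2,0],
  ],
)

```text
t: 1.92
tcp_pos: [0.617, 0.1304, 0.4535]
tool_rot: [0.697, 0.717, -0.0, 0.001]
force: [1.2, -0.8, 0.9]
finger_gap: 0.997
```

```bash
python3 - <<'E'
from h import *
s=sense(); print(s["t"],s["q"].round(3)); print(R.from_quat(s["tool_rot"]).as_matrix().round(3))
E
```

```text
1.9167 [ 0.032  0.381  1.079 -0.002  1.681  0.003]
[[-0.029  1.     0.001]
 [ 1.     0.029 -0.002]
 [-0.002  0.001 -1.   ]]
```

Emit:
jog_arm(
  motion=[
    [4,0,0.5,0,0],
    [4,0,0.5,0,0],
    [4,0,0.5,0,0],
    [4,0,0.5,0,0],
    [4,0,0.5,0,0],
    [4,0,0.5,0,0],
    [4,0,0.5,0,0],
    [4,0,0.5,0,0],
    [4,0,0.5,0,0],
    [4,0,0.5,0,0],
  ],
)

```text
t: 2.75
tcp_pos: [0.8842, 0.1242, 0.4131]
tool_rot: [0.689, 0.723, 0.033, 0.022]
force: [-0.1, 1.2, 0.4]
finger_gap: 0.999
```

```bash
cat > st.py <<'E'
from h import *
s=sense(); print(s["t"],s["q"].round(3),s["tcp_pos"].round(4),"gap",round(s["finger_gap"],3),"F",s["force"].round(1)); print(R.from_quat(s["tool_rot"]).as_matrix().round(3))
E
python3 st.py
```

```text
2.75 [ 0.009  0.899  0.22   0.019  1.945 -0.031] [0.8842 0.1242 0.4131] gap 0.999 F [-0.1  1.2  0.4]
[[-0.048  0.996  0.078]
 [ 0.999  0.047  0.018]
 [ 0.015  0.078 -0.997]]
```

Pushing past the reach limit tilts the tool in the useful direction, with the tips outward. I'll keep pushing.

Emit:
jog_arm(
  motion=[
    [4,0,1,0,0],
    [4,0,1,0,0],
    [4,0,1,0,0],
    [4,0,1,0,0],
    [4,0,1,0,0],
    [4,0,1,0,0],
    [4,0,1,0,0],
    [4,0,1,0,0],
    [4,0,1,0,0],
    [4,0,1,0,0],
  ],
)

```text
t: 3.58
tcp_pos: [0.9895, 0.0895, 0.359]
tool_rot: [0.682, 0.713, 0.126, 0.098]
force: [-0.5, -0.2, -0.1]
finger_gap: 1.001
```

```bash
python3 st.py
```

```text
3.5833 [-0.039  0.976  0.22   0.058  1.63  -0.071] [0.9895 0.0895 0.359 ] gap 1.001 F [-0.5 -0.2 -0.1]
[[-0.05   0.949  0.311]
 [ 0.998  0.037  0.046]
 [ 0.032  0.313 -0.949]]
```

Emit:
jog_arm(
  motion=[
    [4,0.5,1,0,0],
    [4,0.5,1,0,0],
    [4,0.5,1,0,0],
    [4,0.5,1,0,0],
    [4,0.5,1,0,0],
    [4,0.5,1,0,0],
  ],
)

```text
t: 4.08
tcp_pos: [1.045, 0.1004, 0.3399]
tool_rot: [0.674, 0.701, 0.183, 0.147]
force: [-0.1, -1.0, -0.5]
finger_gap: 1.0
```

```bash
python3 st.py
```

```text
4.0833 [-0.03   1.017  0.22   0.072  1.436 -0.063] [1.045  0.1004 0.3399] gap 1.0 F [-0.1 -1.  -0.5]
[[-0.049  0.89   0.453]
 [ 0.998  0.026  0.058]
 [ 0.04   0.455 -0.89 ]]
```

Emit:
jog_arm(
  motion=[
    [-2.5,2,2.2,-1,0],
    [-2.5,2,2.2,-1,0],
    [-2.5,2,2.2,-1,0],
    [-2.5,2,2.2,0,0],
    [-4,0,0,0,0],
    [-4,0,0,0,0],
    [-4,0,0,0,0],
    [-4,0,0,0,0],
    [-4,0,0,0,0],
    [-4,0,0,0,0],
  ],
)

```text
t: 4.92
tcp_pos: [0.6961, 0.1789, 0.3888]
tool_rot: [0.697, 0.683, 0.165, 0.14]
force: [0.3, -0.4, 0.1]
finger_gap: 1.002
```

```bash
python3 st.py
```

```text
4.9167 [ 0.101  0.369  1.334 -0.014  1.002  0.127] [0.6961 0.1789 0.3888] gap 1.002 F [ 0.3 -0.4  0.1]
[[ 0.012  0.907  0.421]
 [ 0.999 -0.028  0.031]
 [ 0.04   0.421 -0.906]]
```

Emit:
jog_arm(
  motion=[
    [-2.2,0,-3.5,0,0],
    [-2.2,0,-3.5,0,0],
    [-2.2,0,-3.5,0,0],
    [-2.2,0,-3.5,0,0],
    [-2.2,0,-3.5,0,0],
    [0,0,0,0,0],
  ],
)

```text
t: 5.42
tcp_pos: [0.5682, 0.1796, 0.2169]
tool_rot: [0.696, 0.684, 0.167, 0.14]
force: [-1.5, -0.7, -1.8]
finger_gap: 1.003
```

```bash
python3 st.py; python3 - <<'E'
from h import *
d=snapshot("wrist"); cv2.imwrite("pics/w1.png",d["img"][:,:,::-1])
d=snapshot("scene"); cv2.imwrite("pics/s1.png",cv2.resize(d["img"][100:350,180:480,::-1],None,fx=2.3,fy=2.3))
E
```

```text
5.4167 [ 0.13   0.391  1.848 -0.049  0.464  0.186] [0.5682 0.1796 0.2169] gap 1.003 F [-1.5 -0.7 -1.8]
[[ 0.008  0.906  0.424]
 [ 0.999 -0.025  0.033]
 [ 0.041  0.423 -0.905]]
```

View pics/w1.png

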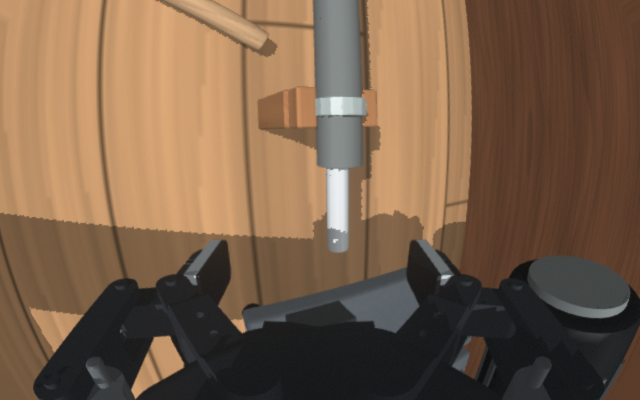

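View pics/s1.png

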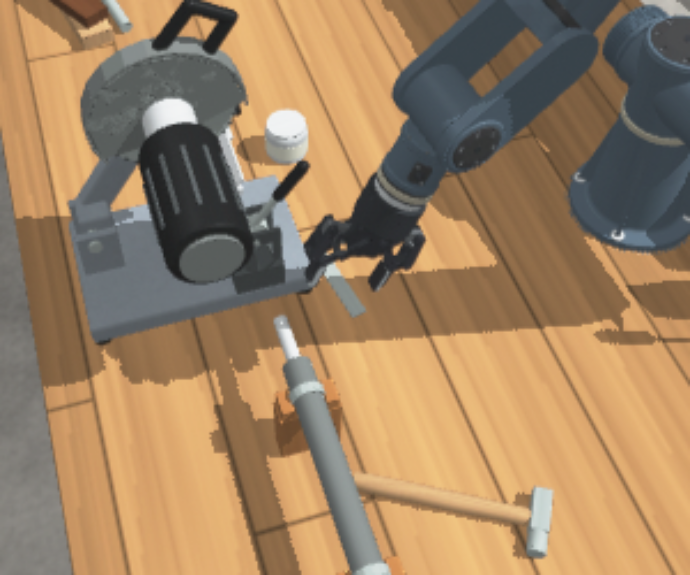

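The wrist view shows the nose at about (338,248), the tube mouth at (338,167), and the jaw pads at (215,265) and (425,265). I'll cross-check the bar line from this view.

```bash
cat >> h.py <<'E'
def fray(d,u,v):
    K=d["intrinsics"]; a=np.array([(u-K[0,2])/K[0,0],(v-K[1,2])/K[1,1]]); t=np.hypot(*a)
    r=np.r_[a/t*np.sin(t),np.cos(t)] if t>0 else np.array([0,0,1.]); return d["R"]@r
def fonz(d,u,v,z):
    r=fray(d,u,v); return d["eye"]+r*(z-d["eye"][2])/r[2]
def fproj(d,P):
    p=d["R"].T@(np.array(P)-d["eye"]); r=np.hypot(p[0],p[1]); t=np.arctan2(r,p[2]); K=d["intrinsics"]
    return K[0,0]*t*p[0]/r+K[0,2],K[1,1]*t*p[1]/r+K[1,2]
E
python3 - <<'E'
from h import *
s=sense(); M=R.from_quat(s["tool_rot"]).as_matrix()
d=load("wrist"); print(d["eye"])
g=cv2.cvtColor(d["img"],cv2.COLOR_RGB2GRAY).astype(int)
for r in (185,200,220): print(r,g[r,320:358])
print(g[225:260,338])
for r,c in((185,338),(220,338)): print(fonz(d,c,r,.115))
print("nose",fonz(d,338,250,.105), "top front",fonz(d,338,231,.119)); print("mouth",fonz(d,338,167,.130))
print("tcp",fproj(d,s["tcp_pos"]), "grasp at nose axis",fproj(d,[.636,.126,.11]),fproj(d,[.636,.204,.115]))
E
```

```text
[0.5163422  0.24265307 0.35648188]
185 [238 237 236 234 228 218 203 188 167 141 118 108 106 106 106 107 106 105
 104 103 105 104 104 105 105 108 129 156 158 155 145 126 107 102 120 139
 151 155]
200 [237 237 237 235 231 220 205 191 171 150 128 109 107 107 106 107 106 107
 106 105 105 105 103 104 105 121 143 156 158 157 145 127 109 101 119 141
 151 156]
220 [237 237 235 235 232 223 210 195 179 153 117 106 105 106 106 107 107 107
 107 106 105 105 104 104 104 105 103 103 103 102  95  85  74  75  86  94
  98 105]
[106 107 106 107 106 106 106 106 107 106 106 106 106 107 106 106 106 106
 107 107 106 107 106 106 107 106 106 106 107 106 107 106 107 106 105]
[0.65388341 0.18767638 0.115     ]
[0.6534108  0.15424947 0.115     ]
nose [0.65879291 0.11873973 0.105     ] top front [0.65102537 0.14493338 0.119     ]
mouth [0.64562376 0.20663911 0.13      ]
tcp (np.float64(319.21222170615283), np.float64(249.50100838954322)) grasp at nose axis (np.float64(319.8303853982113), np.float64(249.5727576903107)) (np.float64(320.03357100438046), np.float64(168.9951288687355))
```

```bash
python3 st.py; python3 - <<'E'
from h import *
d=load("wrist"); cv2.imwrite("pics/w2.png",d["img"][:,:,::-1]); np.savez("w2.npz",**{k:d[k] for k in("img","depth","intrinsics","eye","R")})
g=cv2.cvtColor(d["img"],cv2.COLOR_RGB2GRAY).astype(int)
for r in (185,200,220): print(r,g[r,300:340])
print(g[150:180,320]);print(g[230:262,320])
E
```

```text
5.5667 [ 0.129  0.388  1.825 -0.049  0.462  0.186] [0.5831 0.1809 0.228 ] gap 1.0 F [ 1.1 -0.2  1.6]
[[ 0.008  0.893  0.45 ]
 [ 0.999 -0.027  0.036]
 [ 0.045  0.449 -0.892]]
185 [158 162 173 198 215 225 231 234 236 238 240 241 241 240 239 239 237 235
 230 219 206 193 172 154 152 152 121 107 106 108 107 107 108 106 106 105
 105 105 105 105]
200 [158 153 158 191 206 220 227 232 234 236 238 240 241 241 239 238 237 236
 233 223 210 196 178 160 148 153 122 108 106 107 108 108 107 107 107 106
 106 104 106 105]
220 [158 158 150 133 181 208 222 228 232 233 236 237 240 240 239 237 236 236
 233 227 216 202 186 165 136 107 104 105 106 106 108 109 109 108 107 107
 106 106 106 106]
[138 136 138 137 137 136 137 138 138 137 137 138 138 138 138 137 137 136
 134 125 141 152 175 199 202 203 203 204 204 205]
[158 152 151 153 152 152 151 152 152 151 152 151 152 151 151 150 151 151
 152 152 151 148 126 102  98  98  98  98  98  98  98  99]
```

View pics/w2.png

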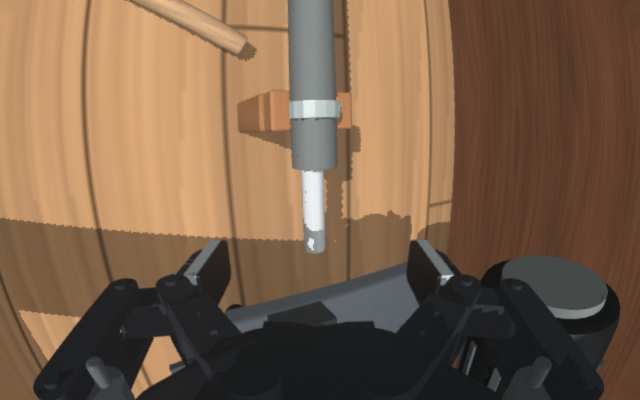

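```bash
python3 - <<'E'
from h import *
d=dict(np.load("w2.npz"))
for c,r in((312.8,185),(313.5,200),(314.2,220)): print(fonz(d,c,r,.11))
print("nose low",fonz(d,314,251.5,.103),"mouth top",fonz(d,314,168.5,.132))
for y in(.126,.15,.18): print(fproj(d,[.636,y,.11]))
print(fproj(d,[.5831,.1809,.228]))
E
```

```text
[0.6365745  0.18909357 0.11      ]
[0.63678504 0.17507931 0.11      ]
[0.63682123 0.15587956 0.11      ]
nose low [0.63874677 0.12089416 0.103     ] mouth top [0.62773925 0.2074525  0.132     ]
(np.float64(314.43790653452874), np.float64(249.70627124092573))
(np.float64(313.6121769138962), np.float64(226.12057267930174))
(np.float64(312.55210028464774), np.float64(194.8686563936116))
(np.float64(319.1150992109224), np.float64(249.58794927129748))
```

Emit:
jog_arm(
  motion=[
    [1.4,0,-3.1,0,0],
    [1.4,0,-3.1,0,0],
    [1.4,0,-3.1,0,0],
    [1,0,-2.2,0,0],
    [0.5,0,-1,0,0],
    [0,0,0,0,0],
    [0,0,0,0,0],
  ],
)

```text
t: 6.2
tcp_pos: [0.6716, 0.1827, 0.1212]
tool_rot: [0.69, 0.676, 0.2, 0.166]
force: [-2.5, 0.2, 1.2]
finger_gap: 0.997
```

```bash
python3 st.py
```

```text
6.2 [ 0.112  0.65   1.742 -0.067  0.226  0.194] [0.6716 0.1827 0.1212] gap 0.997 F [-2.5  0.2  1.2]
[[ 0.007  0.866  0.499]
 [ 0.999 -0.032  0.041]
 [ 0.051  0.498 -0.866]]
```

Emit:
jog_arm(
  motion=[
    [-1.3,0,-0.7,0,0],
    [-1.3,0,-0.7,0,0],
    [0,0,0,0,0],
    [0,0,0,0,0],
  ],
)

```text
t: 6.53
tcp_pos: [0.6515, 0.1833, 0.1169]
tool_rot: [0.688, 0.674, 0.206, 0.171]
force: [0.7, 0.1, 0.3]
finger_gap: 1.0
```

```bash
python3 st.py
```

```text
6.5333 [ 0.118  0.643  1.804 -0.118  0.154  0.25 ] [0.6515 0.1833 0.1169] gap 1.0 F [0.7 0.1 0.3]
[[ 0.006  0.858  0.514]
 [ 0.999 -0.033  0.043]
 [ 0.053  0.513 -0.857]]
```

Emit:
jog_arm(
  motion=[
    [-0.3,-0.1,-1.2,0,0],
    [-0.3,-0.1,-1.2,0,0],
    [0,0,0,0,0],
    [0,0,0,0,0],
  ],
)

```text
t: 6.87
tcp_pos: [0.6525, 0.1824, 0.1021]
tool_rot: [0.687, 0.673, 0.213, 0.176]
force: [0.4, 0.8, 0.5]
finger_gap: 0.996
```

```bash
cat >> st.py <<'E'
M=R.from_quat(s["tool_rot"]).as_matrix(); g=s["tcp_pos"]-.019*M[:,2]
o=np.array([.6365,g[1],.11])-g; print("grasp",g.round(4),"need",(o*100).round(2),"cm; along jaw",round(o@M[:,1]*1000,1),"along z",round(o@M[:,2]*1000,1))
E
python3 st.py
```

```text
6.8667 [ 0.115  0.672  1.821 -0.187  0.091  0.317] [0.6525 0.1824 0.1021] gap 0.996 F [0.4 0.8 0.5]
[[ 0.005  0.848  0.529]
 [ 0.998 -0.033  0.044]
 [ 0.055  0.528 -0.847]]
grasp [0.6424 0.1815 0.1182] need [-0.59  0.   -0.82] cm; along jaw -9.3 along z 3.8
```

Emit:
jog_arm(
  motion=[
    [-0.7,0,-1.0,0,0],
    [0,0,0,0,0],
    [-0.2,0,-0.2,0,0],
    [0,0,0,0,0],
  ],
)

```text
t: 7.2
tcp_pos: [0.6493, 0.1829, 0.0968]
tool_rot: [0.685, 0.671, 0.217, 0.18]
force: [0.4, 1.4, -0.6]
finger_gap: 0.994
```

```bash
python3 st.py
```

```text
7.2 [ 0.118  0.681  1.839 -0.363  0.053  0.495] [0.6493 0.1829 0.0968] gap 0.994 F [ 0.4  1.4 -0.6]
[[ 0.004  0.842  0.54 ]
 [ 0.998 -0.033  0.045]
 [ 0.056  0.539 -0.84 ]]
grasp [0.639  0.182  0.1128] need [-0.25  0.   -0.28] cm; along jaw -3.6 along z 1.0
```

Emit:
jog_arm(
  motion=[
    [-0.3,0,-0.3,0,0],
  ],
)

```text
t: 7.28
tcp_pos: [0.6488, 0.1831, 0.0962]
tool_rot: [0.685, 0.671, 0.22, 0.182]
force: [-0.2, -0.1, -0.2]
finger_gap: 0.998
```

```bash
python3 st.py; python3 -c "
from h import *
snapshot('top');snapshot('top');snapshot('top')"; python3 st.py
```

```text
7.2833 [ 0.118  0.683  1.844 -0.47   0.042  0.603] [0.6488 0.1831 0.0962] gap 0.998 F [-0.2 -0.1 -0.2]
[[ 0.004  0.839  0.545]
 [ 0.998 -0.034  0.046]
 [ 0.057  0.544 -0.837]]
grasp [0.6385 0.1822 0.1121] need [-0.2   0.   -0.21] cm; along jaw -2.8 along z 0.7
7.4333 [ 0.118  0.684  1.846 -0.469  0.042  0.601] [0.647  0.1829 0.0947] gap 0.992 F [ 0.2  0.5 -0.3]
[[ 0.003  0.841  0.541]
 [ 0.998 -0.033  0.045]
 [ 0.056  0.54  -0.84 ]]
grasp [0.6367 0.1821 0.1107] need [-0.02  0.   -0.07] cm; along jaw -0.6 along z 0.4
```

Emit:
jog_arm(
  motion=[
    [0,0,0,0,0],
    [0,0,0,0,0],
  ],
)

```text
t: 7.6
tcp_pos: [0.6482, 0.183, 0.096]
tool_rot: [0.685, 0.671, 0.219, 0.182]
force: [-0.6, -0.1, -0.6]
finger_gap: 0.998
```

```bash
python3 st.py
```

```text
7.6 [ 0.118  0.682  1.844 -0.462  0.043  0.594] [0.6482 0.183  0.096 ] gap 0.998 F [-0.6 -0.1 -0.6]
[[ 0.003  0.84   0.543]
 [ 0.998 -0.033  0.045]
 [ 0.056  0.542 -0.838]]
grasp [0.6379 0.1821 0.1119] need [-0.14  0.   -0.19] cm; along jaw -2.2 along z 0.9
```

Emit:
jog_arm(
  motion=[
    [-0.1,0,-0.15,0,255],
    [0,0,0,0,255],
    [0,0,0,0,255],
    [0,0,0,0,255],
    [0,0,0,0,255],
    [0,0,0,0,255],
    [0,0,0,0,255],
  ],
  squeeze=40,
)

```text
t: 8.18
tcp_pos: [0.6483, 0.1829, 0.0959]
tool_rot: [0.684, 0.672, 0.219, 0.183]
force: [-1.0, -0.8, 0.1]
finger_gap: 0.226
```

```bash
python3 st.py
```

```text
8.1833 [ 0.118  0.683  1.845 -0.514  0.041  0.644] [0.6483 0.1829 0.0959] gap 0.226 F [-1.  -0.8  0.1]
[[ 0.002  0.839  0.545]
 [ 0.999 -0.031  0.045]
 [ 0.054  0.544 -0.837]]
grasp [0.6379 0.1821 0.1118] need [-0.14  0.   -0.18] cm; along jaw -2.2 along z 0.8
```

Emit:
jog_arm(
  motion=[
    [0,-2,0,0,255],
    [0,-2,0,0,255],
    [0,-2,0,0,255],
  ],
)

```text
t: 8.43
tcp_pos: [0.6472, 0.147, 0.0955]
tool_rot: [0.682, 0.672, 0.216, 0.191]
force: [-1.6, 3.4, 1.7]
finger_gap: 0.218
```

```bash
python3 st.py
```

```text
8.4333 [ 5.500e-02  6.780e-01  1.877e+00 -7.800e-02  1.000e-03  1.480e-01] [0.6472 0.147  0.0955] gap 0.218 F [-1.6  3.4  1.7]
[[ 0.004  0.834  0.552]
 [ 0.999 -0.024  0.031]
 [ 0.039  0.551 -0.833]]
grasp [0.6368 0.1465 0.1113] need [-0.03  0.   -0.13] cm; along jaw -0.9 along z 1.0
```

Emit:
jog_arm(
  motion=[
    [0,-1.5,0,0,255],
    [0,-1.5,0,0,255],
  ],
)

```text
t: 8.6
tcp_pos: [0.6466, 0.1227, 0.096]
tool_rot: [0.685, 0.67, 0.208, 0.196]
force: [-1.5, 0.8, -1.3]
finger_gap: 0.218
```

```bash
python3 st.py
```

```text
8.6 [ 1.800e-02  6.730e-01  1.888e+00 -2.700e-02  1.000e-03  6.600e-02] [0.6466 0.1227 0.096 ] gap 0.218 F [-1.5  0.8 -1.3]
[[ 0.015  0.836  0.548]
 [ 1.    -0.024  0.01 ]
 [ 0.021  0.548 -0.836]]
grasp [0.6362 0.1225 0.1119] need [ 0.03  0.   -0.19] cm; along jaw -0.8 along z 1.7
```

Emit:
jog_arm(
  motion=[
    [0,-1.5,0,0,255],
    [0,-1.5,0,0,255],
    [0,-0.8,0,0,255],
    [0,0,0,0,255],
  ],
)

```text
t: 8.93
tcp_pos: [0.6451, 0.0902, 0.0951]
tool_rot: [0.688, 0.668, 0.196, 0.203]
force: [-0.3, -0.5, -1.6]
finger_gap: 0.216
```

```bash
python3 st.py
```

```text
8.9333 [-0.032  0.669  1.899  0.04   0.003 -0.043] [0.6451 0.0902 0.0951] gap 0.216 F [-0.3 -0.5 -1.6]
[[ 0.03   0.841  0.54 ]
 [ 1.    -0.024 -0.017]
 [-0.002  0.541 -0.841]]
grasp [0.6348 0.0906 0.111 ] need [ 0.17  0.   -0.1 ] cm; along jaw 0.9 along z 1.8
```

Emit:
jog_arm(
  motion=[
    [0,0,0,0,130],
    [0,0,0,0,130],
    [0,0.8,0,0,130],
    [0,2.5,0,0,130],
    [0,2.5,0,0,130],
    [0,2.5,0,0,130],
    [0,1.5,0,0,130],
    [0,0,0,0,130],
  ],
)

```text
t: 9.6
tcp_pos: [0.6468, 0.1355, 0.0964]
tool_rot: [0.687, 0.671, 0.201, 0.196]
force: [-0.3, 0.6, 0.7]
finger_gap: 0.494
```

```bash
python3 st.py
```

```text
9.6 [ 0.049  0.673  1.87  -0.692  0.04   0.757] [0.6468 0.1355 0.0964] gap 0.494 F [-0.3  0.6  0.7]
[[ 0.02   0.842  0.539]
 [ 1.    -0.024  0.001]
 [ 0.014  0.539 -0.842]]
grasp [0.6366 0.1354 0.1124] need [-0.01  0.   -0.24] cm; along jaw -1.4 along z 2.0
```

Emit:
jog_arm(
  motion=[
    [0,2,-0.1,0,130],
    [0,2,0,0,130],
    [0,1.5,0,0,130],
    [0,0,0,0,130],
  ],
)

```text
t: 9.93
tcp_pos: [0.6479, 0.1903, 0.0963]
tool_rot: [0.686, 0.671, 0.202, 0.196]
force: [-0.3, 0.3, 0.2]
finger_gap: 0.489
```

```bash
python3 st.py; python3 - <<'E'
from h import *
d=load("top"); cv2.imwrite("pics/t3.png",cv2.resize(d["img"][90:250,140:480,::-1],None,fx=2.3,fy=2.3,interpolation=cv2.INTER_CUBIC))
E
```

```text
9.9333 [ 0.157  0.685  1.825 -0.893  0.104  1.046] [0.6479 0.1903 0.0963] gap 0.489 F [-0.3  0.3  0.2]
[[ 0.018  0.841  0.54 ]
 [ 1.    -0.023  0.003]
 [ 0.015  0.54  -0.841]]
grasp [0.6376 0.1903 0.1123] need [-0.11  0.   -0.23] cm; along jaw -2.2 along z 1.3
```

View pics/t3.png

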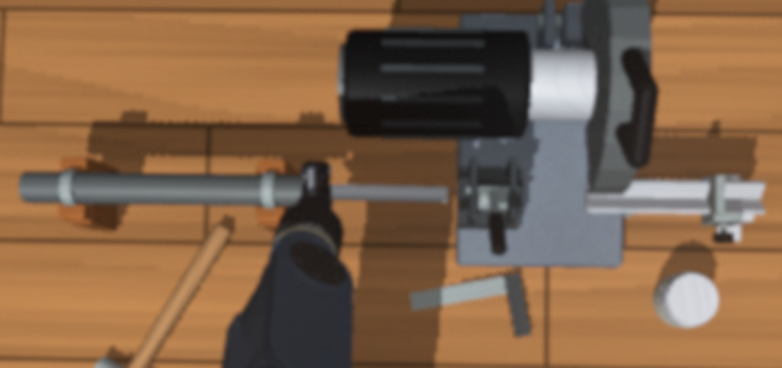

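The bar has come forward: its nose shows at picture x≈447, about 14 mm short of the vise, and the hand is back at the tube mouth.

Emit:
jog_arm(
  motion=[
    [-0.1,-0.2,-0.2,0,255],
    [0,0,-0.1,0,255],
    [0,0,0,0,255],
    [0,0,0,0,255],
    [0,-1,0,0,255],
    [0,-2,0,0,255],
    [0,-2,-0.1,0,255],
  ],
)

```text
t: 10.57
tcp_pos: [0.6469, 0.1378, 0.0929]
tool_rot: [0.684, 0.673, 0.204, 0.195]
force: [1.5, 3.2, 0.4]
finger_gap: 0.22
```

```bash
python3 st.py
```

```text
10.5667 [ 0.05   0.68   1.873 -0.866  0.024  0.926] [0.6469 0.1378 0.0929] gap 0.22 F [1.5 3.2 0.4]
[[ 0.011  0.84   0.542]
 [ 1.    -0.019  0.008]
 [ 0.017  0.542 -0.84 ]]
grasp [0.6366 0.1376 0.1088] need [-0.01  0.    0.12] cm; along jaw 0.5 along z -1.1
```

Emit:
jog_arm(
  motion=[
    [0,-1.5,0,0,255],
    [0,-1.5,0,0,255],
    [0,-1.5,0,0,255],
    [0,-1,0,0,255],
    [0,-0.5,0,0,255],
    [0,0,0,0,255],
  ],
)

```text
t: 11.07
tcp_pos: [0.647, 0.0766, 0.0931]
tool_rot: [0.69, 0.667, 0.192, 0.206]
force: [-0.5, 1.8, 0.7]
finger_gap: 0.222
```

```bash
python3 st.py
```

```text
11.0667 [-0.053  0.673  1.899 -0.811 -0.     0.791] [0.647  0.0766 0.0931] gap 0.222 F [-0.5  1.8  0.7]
[[ 0.036  0.841  0.539]
 [ 0.999 -0.025 -0.029]
 [-0.011  0.54  -0.842]]
grasp [0.6368 0.0772 0.1091] need [-0.03  0.    0.09] cm; along jaw 0.3 along z -0.9
```

Emit:
jog_arm(
  motion=[
    [0,0,0,0,100],
    [0,0,0,0,0],
    [-1,0.5,1.6,0,0],
    [-1.6,1,2.6,0,0],
    [-1.6,1,2.6,0,0],
    [-2.2,1,2.6,0,0],
    [-3.5,1,1,0,0],
    [-4,0.5,0.5,0,0],
    [-4,0,0,0,0],
    [-4,0,0,0,0],
  ],
)

```text
t: 11.9
tcp_pos: [0.4886, 0.1216, 0.1952]
tool_rot: [0.691, 0.664, 0.19, 0.213]
force: [0.5, -0.8, -0.0]
finger_gap: 1.001
```

```bash
python3 st.py
```

```text
11.9 [ 0.069  0.344  2.172 -0.987  0.095  1.071] [0.4886 0.1216 0.1952] gap 1.001 F [ 0.5 -0.8 -0. ]
[[ 0.046  0.837  0.545]
 [ 0.999 -0.028 -0.042]
 [-0.02   0.546 -0.837]]
grasp [0.4782 0.1224 0.2111] need [ 15.83   0.   -10.11] cm; along jaw 77.3 along z 170.9
```

Emit:
jog_arm(
  motion=[
    [-4,0,0.5,0,0],
    [-4,0,0.5,0,0],
    [-4,0,0.5,0,0],
    [-4,0,0.5,0,0],
    [-4,0,0.5,0,0],
  ],
)

```text
t: 12.32
tcp_pos: [0.3266, 0.1239, 0.2239]
tool_rot: [0.695, 0.66, 0.189, 0.212]
force: [-0.8, 0.3, 1.8]
finger_gap: 1.002
```

```bash
python3 st.py
```

```text
12.3167 [ 0.151  0.093  2.442 -1.246  0.134  1.409] [0.3266 0.1239 0.2239] gap 1.002 F [-0.8  0.3  1.8]
[[ 0.056  0.838  0.543]
 [ 0.998 -0.038 -0.045]
 [-0.018  0.544 -0.839]]
grasp [0.3163 0.1248 0.2398] need [ 32.02   0.   -12.98] cm; along jaw 197.6 along z 282.7
```

Emit:
jog_arm(
  motion=[
    [-3,0,0,0,0],
    [-3,0,0,0,0],
    [-3,0,0,0,0],
  ],
)

```text
t: 12.57
tcp_pos: [0.2617, 0.1391, 0.2493]
tool_rot: [0.699, 0.658, 0.182, 0.213]
force: [-0.2, 0.6, -0.3]
finger_gap: 1.0
```

```bash
python3 st.py
```

```text
12.5667 [ 0.355 -0.065  2.441 -0.792  0.345  1.111] [0.2617 0.1391 0.2493] gap 1.0 F [-0.2  0.6 -0.3]
[[ 0.068  0.843  0.534]
 [ 0.997 -0.043 -0.059]
 [-0.027  0.537 -0.843]]
grasp [0.2516 0.1402 0.2653] need [ 38.49   0.   -15.53] cm; along jaw 241.0 along z 336.6
```

Emit:
jog_arm(
  motion=[
    [-2,0,-3,0,0],
    [-2,0,-3,0,0],
    [-2,0,-3,0,0],
    [-2,0,-3,0,0],
  ],
)

```text
t: 12.9
tcp_pos: [0.2188, 0.188, 0.2113]
tool_rot: [0.707, 0.653, 0.167, 0.214]
force: [0.1, 0.1, 0.3]
finger_gap: 1.0
```

```bash
python3 st.py
```

```text
12.9 [ 0.751  0.139  2.441 -1.151  0.471  1.858] [0.2188 0.188  0.2113] gap 1.0 F [0.1 0.1 0.3]
[[ 0.091  0.852  0.516]
 [ 0.995 -0.054 -0.085]
 [-0.045  0.521 -0.853]]
grasp [0.209  0.1896 0.2275] need [ 42.75   0.   -11.75] cm; along jaw 303.1 along z 320.6
```

```bash
python3 - <<'E'
from h import *
d=load("top"); cv2.imwrite("pics/t4.png",cv2.resize(d["img"][90:250,140:480,::-1],None,fx=2.3,fy=2.3,interpolation=cv2.INTER_CUBIC))
d=load("scene"); cv2.imwrite("pics/s4.png",cv2.resize(d["img"][90:330,180:440,::-1],None,fx=2.3,fy=2.3,interpolation=cv2.INTER_CUBIC))
E
```

```text
(no output)
```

View pics/t4.png

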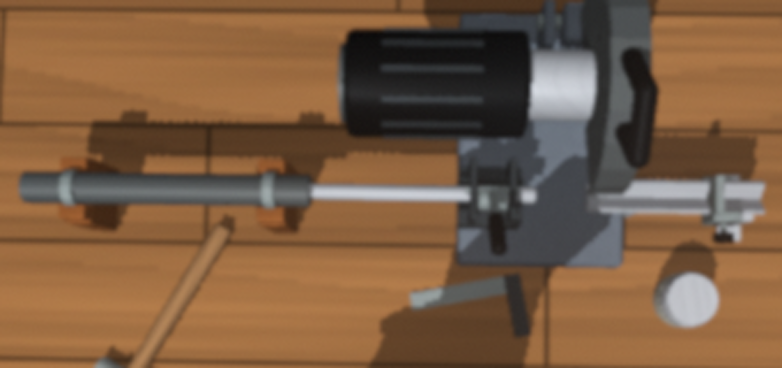

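View pics/s4.png

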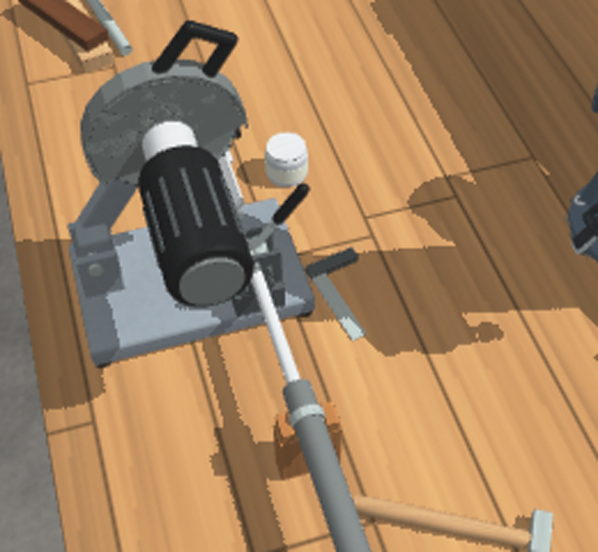

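```bash
python3 - <<'E'
from h import *
T=dict(np.load("top0.npz"))
print(onz(T,140+537/2.3,90+197/2.3,.107), onz(T,140+400/2.3,90+193.5/2.3,.112), onz(T,140+712/2.3,90+204/2.3,.107))
E
```

```text
[ 0.63415812 -0.07983415  0.107     ] [0.63560469 0.0916594  0.112     ] [ 0.62822962 -0.29724247  0.107     ]
```

Emit:
jog_arm(
  motion=[
    [3,0,0.5,1.3,0],
    [4,0,0.2,1.3,0],
    [4,0,0,1.3,0],
    [4,0,0,1.3,0],
    [4,0,0,0,0],
    [4,0,0,0,0],
    [4,0,0,0,0],
    [4,0,0,0,0],
    [3,0,0,0,0],
    [1,0,0,0,0],
  ],
)

```text
t: 13.83
tcp_pos: [0.577, 0.1772, 0.223]
tool_rot: [0.664, 0.696, 0.174, 0.211]
force: [-0.1, -0.2, 0.6]
finger_gap: 1.002
```

```bash
python3 st.py
```

```text
13.8333 [ 0.177  0.394  1.888 -0.393  0.344  0.467] [0.577  0.1772 0.223 ] gap 1.002 F [-0.1 -0.2  0.6]
[[-0.029  0.851  0.525]
 [ 0.998  0.057 -0.037]
 [-0.062  0.523 -0.85 ]]
grasp [0.5671 0.1779 0.2391] need [  6.94   0.   -12.91] cm; along jaw -8.4 along z 146.2
```

Emit:
jog_arm(
  motion=[
    [1.1,0.2,-3.0,-1.5,0],
    [1.1,0.2,-3.0,-1.5,0],
    [1.1,0.2,-3.0,0,0],
    [0.8,0,-2,0,0],
    [0,0,0,0,0],
  ],
)

```text
t: 14.25
tcp_pos: [0.6309, 0.1745, 0.1189]
tool_rot: [0.683, 0.674, 0.174, 0.223]
force: [-0.4, -0.3, -0.4]
finger_gap: 0.998
```

```bash
python3 st.py
```

```text
14.25 [ 0.173  0.634  1.849 -0.995  0.194  1.127] [0.6309 0.1745 0.1189] gap 0.998 F [-0.4 -0.3 -0.4]
[[ 0.032  0.843  0.538]
 [ 0.998  0.007 -0.07 ]
 [-0.062  0.539 -0.84 ]]
grasp [0.6207 0.1758 0.1349] need [ 1.58  0.   -2.49] cm; along jaw -0.1 along z 29.4
```

Emit:
jog_arm(
  motion=[
    [0.8,0.5,-1.4,0,0],
    [0.7,0.5,-1.3,0,60],
    [0,0,0,0,130],
    [0,0,0,0,130],
  ],
)

```text
t: 14.58
tcp_pos: [0.6475, 0.1788, 0.0947]
tool_rot: [0.684, 0.673, 0.172, 0.225]
force: [-0.1, -0.7, 0.3]
finger_gap: 0.605
```

```bash
python3 st.py
```

```text
14.5833 [ 0.18   0.693  1.814 -1.125  0.191  1.265] [0.6475 0.1788 0.0947] gap 0.605 F [-0.1 -0.7  0.3]
[[ 0.036  0.842  0.539]
 [ 0.997  0.006 -0.076]
 [-0.067  0.54  -0.839]]
grasp [0.6373 0.1802 0.1106] need [-0.08  0.   -0.06] cm; along jaw -1.0 along z 0.1
```

Emit:
jog_arm(
  motion=[
    [-0.1,0.6,0,0,180],
    [0,0,0,0,255],
    [0,0,0,0,255],
    [0,0,0,0,255],
    [0,-1,0,0,255],
    [0,-2,0,0,255],
    [0,-2,0,0,255],
    [0,-2,0,0,255],
  ],
)

```text
t: 15.25
tcp_pos: [0.6432, 0.1156, 0.1003]
tool_rot: [0.682, 0.674, 0.175, 0.225]
force: [0.4, -0.5, -2.5]
finger_gap: 0.214
```

```bash
python3 st.py
```

```text
15.25 [ 0.053  0.665  1.879 -1.302  0.103  1.335] [0.6432 0.1156 0.1003] gap 0.214 F [ 0.4 -0.5 -2.5]
[[ 0.03   0.84   0.542]
 [ 0.997  0.01  -0.071]
 [-0.065  0.542 -0.838]]
grasp [0.633  0.117  0.1162] need [ 0.35  0.   -0.62] cm; along jaw -0.4 along z 7.1
```

Emit:
jog_arm(
  motion=[
    [0.2,-0.6,-0.5,0,255],
    [0.2,-0.6,-0.3,0,255],
    [0,0,0,0,255],
  ],
)

```text
t: 15.5
tcp_pos: [0.6445, 0.1119, 0.0969]
tool_rot: [0.68, 0.676, 0.186, 0.216]
force: [-1.3, -1.2, -2.4]
finger_gap: 0.213
```

```bash
python3 st.py; python3 - <<'E'
from h import *
d=load("top"); cv2.imwrite("pics/t5.png",cv2.resize(d["img"][120:220,240:480,::-1],None,fx=3.3,fy=3.3,interpolation=cv2.INTER_CUBIC))
E
```

```text
15.5 [ 0.027  0.67   1.888 -1.43   0.057  1.446] [0.6445 0.1119 0.0969] gap 0.213 F [-1.3 -1.2 -2.4]
[[ 0.017  0.838  0.545]
 [ 0.999  0.007 -0.041]
 [-0.038  0.545 -0.837]]
grasp [0.6341 0.1127 0.1128] need [ 0.24  0.   -0.28] cm; along jaw 0.5 along z 3.7
```

View pics/t5.png

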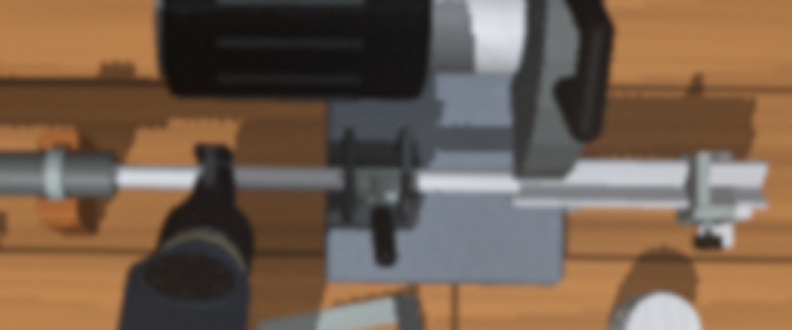

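Emit:
jog_arm(
  motion=[
    [0.1,-1.2,-0.2,0,255],
    [0.1,-1.2,-0.2,0,255],
    [0,-1,-0.1,0,255],
    [0,0,0,0,255],
  ],
)

```text
t: 15.88
tcp_pos: [0.6459, 0.0812, 0.0964]
tool_rot: [0.678, 0.679, 0.188, 0.211]
force: [-0.9, -1.5, -1.9]
finger_gap: 0.218
```

```bash
python3 st.py; python3 - <<'E'
from h import *
d=load("top"); cv2.imwrite("pics/t6.png",cv2.resize(d["img"][120:220,240:480,::-1],None,fx=3.3,fy=3.3,interpolation=cv2.INTER_CUBIC))
E
```

```text
15.8833 [-0.043  0.667  1.9   -1.43   0.008  1.384] [0.6459 0.0812 0.0964] gap 0.218 F [-0.9 -1.5 -1.9]
[[ 0.008  0.84   0.542]
 [ 0.999  0.01  -0.031]
 [-0.032  0.542 -0.84 ]]
grasp [0.6356 0.0818 0.1123] need [ 0.09  0.   -0.23] cm; along jaw -0.5 along z 2.4
```

View pics/t6.png

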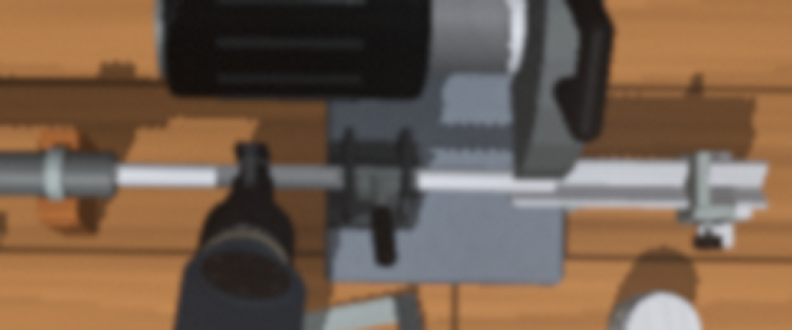

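Emit:
jog_arm(
  motion=[
    [0,0,0,0,120],
    [0,0,-0.1,0,120],
    [0,1.5,0,0,120],
    [0,2.5,-0.1,0,120],
    [0,2.5,0,0,120],
    [0,2.5,0,0,120],
    [0,1.2,0,0,120],
    [0,0,0,0,120],
  ],
)

```text
t: 16.6
tcp_pos: [0.6514, 0.1859, 0.0959]
tool_rot: [0.677, 0.679, 0.189, 0.214]
force: [-0.4, -0.1, 0.4]
finger_gap: 0.532
```

```bash
python3 st.py
```

```text
16.6 [ 0.169  0.691  1.816 -1.085  0.142  1.21 ] [0.6514 0.1859 0.0959] gap 0.532 F [-0.4 -0.1  0.4]
[[ 0.008  0.837  0.547]
 [ 0.999  0.013 -0.034]
 [-0.035  0.547 -0.837]]
grasp [0.641  0.1865 0.1118] need [-0.45  0.   -0.18] cm; along jaw -4.8 along z -1.0
```

Emit:
jog_arm(
  motion=[
    [-0.4,0.1,-0.2,0,120],
    [-0.1,0,0,0,180],
    [0,0,0,0,255],
    [0,0,0,0,255],
    [0,0,0,0,255],
    [0,0,0,0,255],
  ],
)

```text
t: 17.1
tcp_pos: [0.6474, 0.1878, 0.0942]
tool_rot: [0.676, 0.679, 0.191, 0.214]
force: [-1.0, 1.9, -0.3]
finger_gap: 0.217
```

```bash
python3 st.py;  python3 - <<'E'
from h import *
d=load("top"); cv2.imwrite("pics/t7.png",cv2.resize(d["img"][120:220,240:480,::-1],None,fx=3.3,fy=3.3,interpolation=cv2.INTER_CUBIC))
g=cv2.cvtColor(d["img"],cv2.COLOR_RGB2GRAY).astype(int)
for r in (173,174,175,176): print(g[r,395:456])
E
```

```text
17.1 [ 0.172  0.692  1.826 -1.169  0.135  1.297] [0.6474 0.1878 0.0942] gap 0.217 F [-1.   1.9 -0.3]
[[ 0.005  0.836  0.549]
 [ 0.999  0.014 -0.03 ]
 [-0.033  0.548 -0.836]]
grasp [0.637  0.1884 0.1101] need [-0.05  0.   -0.01] cm; along jaw -0.4 along z -0.2
[138 108  95  94  95  96  96  96  95  95  96  96  95  94  94 106 138 171
 193 201 202 202 202 202 203 203 203 204 204 203 203 205 204 204 204 203
 203 203 203 203 203 203 203 203 202 202 201 201 201 201 200 195 171 127
  92  98 130 156 165 174 189]
[177 158 148 143 145 147 146 145 145 145 145 145 142 135 133 143 166 188
 197 198 199 199 199 198 199 199 199 200 200 202 203 204 204 204 204 204
 204 203 203 204 203 203 203 203 203 203 202 201 202 202 201 191 156 111
  87  97 131 156 167 177 190]
[204 197 193 192 192 192 192 191 191 191 191 189 184 168 156 159 170 177
 181 181 181 181 181 182 182 183 182 183 185 189 192 192 192 192 193 193
 193 192 192 193 192 192 192 192 192 192 191 191 191 192 191 180 140  99
  82  97 131 155 165 172 180]
[209 207 207 206 205 205 205 205 205 205 205 203 192 168 149 146 148 151
 151 151 152 151 151 152 151 152 153 153 154 158 161 162 161 161 162 161
 161 162 161 160 161 161 162 161 161 161 161 161 162 165 165 154 123  92
  82  98 130 154 162 161 155]
```

View pics/t7.png

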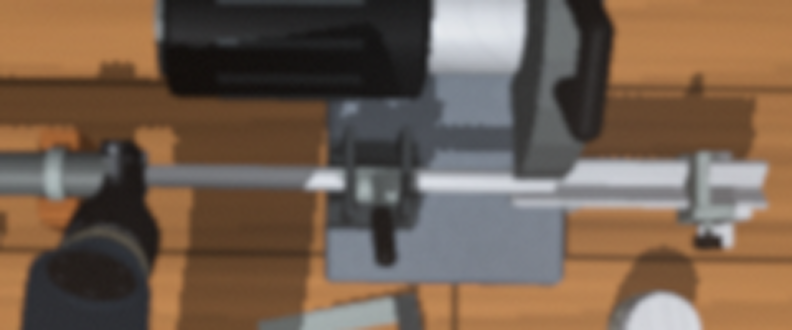

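```bash
python3 - <<'E'
from h import *
T=dict(np.load("top0.npz"))
for u in (407.8,408.5,409): print(onz(T,u,174.5,.108))
print(onz(T,447.6,176,.106),onz(T,446.6,176,.1))
E
```

```text
[ 0.63863311 -0.17794229  0.108     ]
[ 0.6386592  -0.17994207  0.108     ]
[ 0.63867783 -0.18137039  0.108     ]
[ 0.63607797 -0.29200191  0.106     ] [ 0.63691478 -0.29104961  0.1       ]
```

Emit:
jog_arm(
  motion=[
    [0,-1,0,0,255],
    [0,-2,-0.1,0,255],
    [0,-2,-0.1,0,255],
    [0,-1,-0.2,0,255],
    [0,-0.5,-0.1,0,255],
    [0,0,0,0,255],
  ],
)

```text
t: 17.65
tcp_pos: [0.6484, 0.1225, 0.0909]
tool_rot: [0.676, 0.68, 0.191, 0.211]
force: [-1.8, 2.3, 0.9]
finger_gap: 0.219
```

```bash
python3 st.py
```

```text
17.65 [ 0.039  0.685  1.876 -1.431  0.047  1.451] [0.6484 0.1225 0.0909] gap 0.219 F [-1.8  2.3  0.9]
[[ 0.004  0.839  0.544]
 [ 1.     0.012 -0.025]
 [-0.028  0.544 -0.838]]
grasp [0.6381 0.1229 0.1069] need [-0.16  0.    0.31] cm; along jaw 0.4 along z -3.5
```

Emit:
jog_arm(
  motion=[
    [0,-1.2,0,0,255],
    [0,-1.2,0,0,255],
    [0,-0.8,0,0,255],
    [0,0,0,0,255],
  ],
)

```text
t: 17.98
tcp_pos: [0.6477, 0.0915, 0.0915]
tool_rot: [0.674, 0.683, 0.19, 0.208]
force: [-1.2, -0.7, 0.1]
finger_gap: 0.22
```

```bash
python3 st.py; python3 - <<'E'
from h import *
d=load("top"); cv2.imwrite("pics/t8.png",cv2.resize(d["img"][120:220,240:480,::-1],None,fx=3.3,fy=3.3,interpolation=cv2.INTER_CUBIC))
g=cv2.cvtColor(d["img"],cv2.COLOR_RGB2GRAY).astype(int)
for r in (173,174,175,176,177): print(g[r,425:456])
E
```

```text
17.9833 [-0.027  0.678  1.892 -1.43   0.008  1.389] [0.6477 0.0915 0.0915] gap 0.22 F [-1.2 -0.7  0.1]
[[-0.004  0.842  0.54 ]
 [ 1.     0.019 -0.022]
 [-0.029  0.54  -0.841]]
grasp [0.6374 0.0919 0.1075] need [-0.09  0.    0.25] cm; along jaw 0.5 along z -2.6
[161 161 159 158 158 157 156 156 154 154 153 153 152 150 149 150 161 181
 194 199 199 193 169 125  92  98 130 155 164 173 187]
[190 189 190 188 187 187 186 186 185 185 184 183 183 181 181 180 183 189
 196 199 200 189 155 110  86  97 130 155 165 175 189]
[209 207 207 207 206 206 204 204 204 204 203 203 202 202 201 200 198 193
 189 190 190 178 139  99  83  98 129 154 164 171 179]
[211 210 210 210 210 209 208 208 208 208 207 208 208 207 207 206 199 180
 166 164 164 153 121  91  82  96 129 153 161 160 154]
[196 196 196 196 197 196 196 196 196 196 196 198 199 200 200 199 188 162
 141 137 137 131 110  89  83  98 129 154 160 151 134]
```

View pics/t8.png

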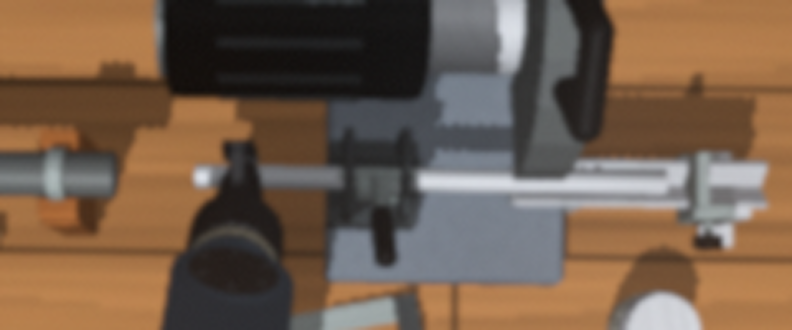

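Emit:
jog_arm(
  motion=[
    [0,-0.5,0,0,255],
    [0,-0.4,0,0,255],
    [0,0,0,0,255],
  ],
)

```text
t: 18.28
tcp_pos: [0.6475, 0.0836, 0.0916]
tool_rot: [0.674, 0.683, 0.189, 0.208]
force: [-1.9, 1.4, -0.1]
finger_gap: 0.215
```

```bash
cat > nose.py <<'E'
from h import *
d=load("top"); g=cv2.cvtColor(d["img"],cv2.COLOR_RGB2GRAY).astype(int)
for r in (173,175,176,177): print(g[r,436:456])
E
python3 st.py; python3 nose.py
```

```text
18.2833 [-4.200e-02  6.760e-01  1.895e+00 -1.430e+00  1.000e-03  1.375e+00] [0.6475 0.0836 0.0916] gap 0.215 F [-1.9  1.4 -0.1]
[[-0.004  0.842  0.539]
 [ 1.     0.02  -0.023]
 [-0.03   0.539 -0.842]]
grasp [0.6373 0.084  0.1076] need [-0.08  0.    0.24] cm; along jaw 0.6 along z -2.4
[155 153 153 152 152 151 151 151 160 182 190 169 125  92  97 130 154 163
 173 188]
[203 204 203 202 201 201 201 200 198 193 178 139  97  82  97 131 154 163
 170 180]
[207 207 206 206 207 206 207 205 197 179 157 121  91  81  97 129 153 161
 159 153]
[196 196 196 196 197 199 199 197 183 158 135 111  90  82  97 129 154 159
 151 134]
```

Emit:
jog_arm(
  motion=[
    [0,-0.25,0,0,255],
    [0,-0.15,0,0,255],
    [0,0,0,0,255],
  ],
)

```text
t: 18.58
tcp_pos: [0.6474, 0.0809, 0.0915]
tool_rot: [0.674, 0.683, 0.188, 0.209]
force: [-2.3, 0.5, -0.1]
finger_gap: 0.221
```

```bash
python3 st.py; python3 nose.py; python3 st.py |head -1
```

```text
18.5833 [-4.600e-02  6.760e-01  1.896e+00 -1.430e+00  1.000e-03  1.370e+00] [0.6474 0.0809 0.0915] gap 0.221 F [-2.3  0.5 -0.1]
[[-0.004  0.843  0.538]
 [ 0.999  0.021 -0.026]
 [-0.033  0.538 -0.842]]
grasp [0.6372 0.0814 0.1075] need [-0.07  0.    0.25] cm; along jaw 0.8 along z -2.4
[155 155 154 154 153 152 152 150 150 160 174 165 125  92  97 130 154 163
 173 187]
[204 204 203 203 202 201 201 201 200 195 179 139  98  83  96 129 153 164
 171 179]
[208 207 206 206 206 206 207 207 204 193 166 124  91  81  96 130 153 162
 159 155]
[196 195 194 195 196 196 198 198 194 178 148 114  90  82  96 129 154 159
 151 134]
18.6333 [-4.600e-02  6.760e-01  1.896e+00 -1.430e+00  1.000e-03  1.371e+00] [0.6474 0.0809 0.0915] gap 0.216 F [-2.   0.4  0.1]
```

Emit:
jog_arm(
  motion=[
    [0,-0.2,0,0,255],
    [0,0,0,0,255],
  ],
)

```text
t: 18.8
tcp_pos: [0.6474, 0.0793, 0.0915]
tool_rot: [0.674, 0.683, 0.187, 0.209]
force: [-2.0, -0.0, 0.5]
finger_gap: 0.217
```

```bash
python3 st.py|head -1; python3 nose.py; python3 st.py |head -1
```

```text
18.8 [-4.900e-02  6.760e-01  1.896e+00 -1.430e+00  1.000e-03  1.368e+00] [0.6474 0.0793 0.0915] gap 0.217 F [-2.  -0.   0.5]
[156 155 154 153 152 153 151 151 150 152 158 151 121  91  97 130 154 163
 172 186]
[204 204 203 202 202 202 201 201 200 198 181 140  98  83  96 129 154 164
 171 179]
[208 207 207 207 205 207 207 206 206 201 178 132  93  81  96 129 154 161
 158 154]
[196 195 194 194 196 196 199 200 198 190 165 124  92  82  96 129 153 158
 151 133]
18.85 [-4.900e-02  6.760e-01  1.896e+00 -1.430e+00  1.000e-03  1.368e+00] [0.6474 0.0793 0.0915] gap 0.219 F [-2.7  0.9  0. ]
```

Emit:
jog_arm(
  motion=[
    [0,-0.2,0,0,255],
    [0,0,0,0,255],
  ],
)

```text
t: 19.02
tcp_pos: [0.6474, 0.0775, 0.0915]
tool_rot: [0.674, 0.683, 0.186, 0.21]
force: [-2.1, 1.3, -1.1]
finger_gap: 0.22
```

```bash
python3 st.py|head -1; python3 nose.py; python3 st.py |head -1
```

```text
19.0167 [-5.200e-02  6.760e-01  1.897e+00 -1.430e+00  1.000e-03  1.366e+00] [0.6474 0.0775 0.0915] gap 0.22 F [-2.1  1.3 -1.1]
[156 154 155 154 153 152 152 151 150 149 151 147 119  91  97 129 153 163
 172 187]
[204 204 203 203 202 202 202 200 201 200 187 146 101  83  97 129 153 164
 170 179]
[208 207 207 207 206 206 206 207 207 205 189 145  99  82  96 130 153 161
 159 154]
[196 195 195 196 196 197 198 199 200 197 180 138  97  82  96 129 153 159
 150 134]
19.0667 [-5.200e-02  6.760e-01  1.897e+00 -1.430e+00  1.000e-03  1.366e+00] [0.6474 0.0775 0.0915] gap 0.218 F [-3.1 -0.1  0.2]
```

Emit:
jog_arm(
  motion=[
    [0,-0.15,0,0,255],
    [0,0,0,0,255],
  ],
)

```text
t: 19.23
tcp_pos: [0.6474, 0.0761, 0.0915]
tool_rot: [0.674, 0.683, 0.186, 0.21]
force: [-2.5, 0.4, -0.6]
finger_gap: 0.22
```

```bash
python3 st.py|head -1; python3 nose.py; python3 st.py |head -1
```

```text
19.2333 [-5.400e-02  6.760e-01  1.897e+00 -1.430e+00  1.000e-03  1.364e+00] [0.6474 0.0761 0.0915] gap 0.22 F [-2.5  0.4 -0.6]
[155 155 155 153 153 152 152 151 151 150 150 142 115  90  97 129 153 163
 172 187]
[205 204 202 203 202 202 202 201 201 201 193 167 123  90  97 129 154 163
 171 179]
[208 208 207 206 207 206 206 207 207 206 198 169 122  89  96 129 153 161
 159 154]
[196 195 195 195 196 196 198 199 199 199 188 156 112  87  95 129 153 159
 151 133]
19.2833 [-5.400e-02  6.760e-01  1.897e+00 -1.430e+00  1.000e-03  1.364e+00] [0.6474 0.0761 0.0915] gap 0.218 F [-2.8  0.6 -1.1]
```

Emit:
jog_arm(
  motion=[
    [0,-0.1,0,0,255],
    [0,0,0,0,255],
  ],
)

```text
t: 19.45
tcp_pos: [0.6474, 0.0752, 0.0915]
tool_rot: [0.675, 0.683, 0.186, 0.21]
force: [-3.1, -0.1, -0.0]
finger_gap: 0.218
```

```bash
python3 st.py|head -1; python3 nose.py; python3 st.py |head -1
```

```text
19.45 [-0.055  0.676  1.897 -1.43   0.     1.363] [0.6474 0.0752 0.0915] gap 0.218 F [-3.1 -0.1 -0. ]
[157 155 154 154 152 152 152 151 151 149 149 138 112  88  98 130 154 163
 172 187]
[204 204 203 203 204 202 201 201 200 200 198 181 135  95  97 130 154 164
 171 179]
[208 207 207 207 207 206 206 207 206 207 202 180 133  92  97 129 153 160
 160 154]
[196 195 194 195 196 197 198 199 200 200 193 166 123  90  96 129 152 159
 150 134]
19.5 [-5.500e-02  6.760e-01  1.897e+00 -1.430e+00  1.000e-03  1.363e+00] [0.6473 0.0752 0.0915] gap 0.218 F [-3.5  1.   0.4]
```

```bash
python3 - <<'E'
from h import *
T=dict(np.load("top0.npz"))
for y in (-.2926,-.290,-.295): print(proj(T,[.637,y,.106]),proj(T,[.637,y,.114]),proj(T,[.637,y,.128]))
E
```

```text
(np.float64(447.80875880396286), np.float64(175.68355150437213)) (np.float64(448.7104592928338), np.float64(175.28626408181984)) (np.float64(450.3212731657332), np.float64(174.57654272791774))
(np.float64(446.8959048194957), np.float64(175.67174903837673)) (np.float64(447.7907373265756), np.float64(175.274395841047)) (np.float64(449.3892802551084), np.float64(174.56455781136466))
(np.float64(448.6514838122647), np.float64(175.6944472592499)) (np.float64(449.5595253394587), np.float64(175.29722056719592)) (np.float64(451.1816686980204), np.float64(174.58760694153946))
```

Emit:
jog_arm(
  motion=[
    [0,-0.12,0,0,255],
    [0,0,0,0,255],
  ],
)

```text
t: 19.67
tcp_pos: [0.6473, 0.0743, 0.0915]
tool_rot: [0.675, 0.683, 0.185, 0.21]
force: [-2.6, 0.4, -0.5]
finger_gap: 0.221
```

```bash
python3 st.py|head -1; python3 nose.py; python3 st.py |head -1
```

```text
19.6667 [-0.057  0.676  1.898 -1.43   0.     1.361] [0.6473 0.0743 0.0915] gap 0.221 F [-2.6  0.4 -0.5]
[156 155 155 155 153 152 152 152 151 150 150 143 117  92  97 129 154 163
 172 186]
[205 205 204 203 203 203 202 201 201 201 200 187 147 102  98 129 154 164
 170 179]
[209 208 208 207 207 207 206 206 206 207 206 192 149 103  98 129 153 161
 158 154]
[196 195 195 195 196 197 197 198 199 200 198 182 140  97  98 129 153 159
 151 133]
19.7167 [-5.700e-02  6.760e-01  1.898e+00 -1.430e+00  1.000e-03  1.361e+00] [0.6474 0.0743 0.0915] gap 0.221 F [-2.   0.9 -0.4]
```

Emit:
jog_arm(
  motion=[
    [0,-0.12,0,0,255],
    [0,0,0,0,255],
  ],
)

```text
t: 19.88
tcp_pos: [0.6474, 0.0733, 0.0915]
tool_rot: [0.675, 0.683, 0.185, 0.211]
force: [-2.4, -0.4, 0.7]
finger_gap: 0.222
```

```bash
python3 st.py|head -1; python3 nose.py; python3 st.py |head -1
```

```text
19.8833 [-0.058  0.675  1.898 -1.43   0.     1.36 ] [0.6474 0.0733 0.0915] gap 0.222 F [-2.4 -0.4  0.7]
[157 155 155 153 154 152 152 151 150 150 150 143 123  97  98 130 154 163
 172 187]
[205 204 204 203 203 202 201 201 200 200 201 192 161 117 103 129 153 163
 170 179]
[208 208 208 207 207 207 206 206 206 206 206 196 161 115 102 129 153 160
 159 154]
[196 196 194 195 196 196 198 199 199 199 199 186 148 105  99 129 153 159
 150 133]
19.9333 [-5.800e-02  6.750e-01  1.898e+00 -1.430e+00  1.000e-03  1.360e+00] [0.6474 0.0733 0.0915] gap 0.217 F [-3.   0.6  0.6]
```

Emit:
jog_arm(
  motion=[
    [0,-0.1,0,0,255],
    [0,0,0,0,255],
  ],
)

```text
t: 20.1
tcp_pos: [0.6474, 0.0725, 0.0915]
tool_rot: [0.675, 0.683, 0.185, 0.211]
force: [-3.6, 0.8, -1.0]
finger_gap: 0.221
```

```bash
python3 st.py|head -1; python3 nose.py; python3 st.py |head -1
```

```text
20.1 [-0.06   0.675  1.898 -1.43   0.     1.359] [0.6474 0.0725 0.0915] gap 0.221 F [-3.6  0.8 -1. ]
[156 155 155 154 154 152 152 152 151 149 149 145 129 104 101 130 154 163
 173 187]
[205 204 204 203 203 202 202 201 201 200 200 197 178 134 108 129 154 164
 171 179]
[208 208 207 207 207 206 206 206 206 206 206 202 180 133 105 129 153 161
 159 153]
[197 195 194 194 196 197 197 198 199 200 200 193 165 121 103 128 153 160
 151 134]
20.15 [-0.06   0.675  1.898 -1.43   0.     1.359] [0.6474 0.0725 0.0915] gap 0.221 F [-2.9  0.7  0.6]
```

Emit:
jog_arm(
  motion=[
    [0,-0.12,0,0,255],
    [0,0,0,0,255],
  ],
)

```text
t: 20.32
tcp_pos: [0.6474, 0.0715, 0.0915]
tool_rot: [0.675, 0.683, 0.184, 0.211]
force: [-3.0, 0.5, -0.2]
finger_gap: 0.214
```

```bash
python3 st.py|head -1; python3 nose.py; python3 st.py |head -1
```

```text
20.3167 [-0.061  0.675  1.898 -1.43   0.     1.358] [0.6474 0.0715 0.0915] gap 0.214 F [-3.   0.5 -0.2]
[157 155 155 155 153 152 152 152 151 150 149 148 137 111 103 129 154 163
 172 187]
[205 204 204 204 203 202 201 201 202 201 200 200 186 146 114 129 154 163
 170 179]
[208 208 207 207 207 207 206 206 207 206 207 206 192 149 115 129 153 161
 158 153]
[196 195 194 195 196 198 198 198 200 199 201 199 182 138 110 130 153 158
 150 134]
20.3667 [-6.100e-02  6.750e-01  1.898e+00 -1.430e+00  1.000e-03  1.358e+00] [0.6474 0.0715 0.0915] gap 0.22 F [-2.7  0.9 -0.5]
```

Emit:
jog_arm(
  motion=[
    [0,-0.1,0,0,255],
    [0,0,0,0,255],
  ],
)

```text
t: 20.53
tcp_pos: [0.6474, 0.0715, 0.0915]
tool_rot: [0.675, 0.683, 0.184, 0.211]
force: [-2.7, -0.9, -1.0]
finger_gap: 0.217
```

```bash
python3 st.py|head -1; python3 nose.py; python3 st.py |head -1
```

```text
20.5333 [-6.100e-02  6.750e-01  1.898e+00 -1.430e+00  1.000e-03  1.357e+00] [0.6474 0.0715 0.0915] gap 0.217 F [-2.7 -0.9 -1. ]
[157 156 155 155 153 152 152 152 151 150 150 148 137 111 103 130 154 163
 172 187]
[205 205 204 203 203 203 202 202 201 200 200 200 186 146 115 130 153 163
 171 179]
[209 208 208 207 207 207 206 207 206 207 207 206 191 149 115 131 153 161
 159 153]
[196 195 194 195 197 198 197 198 198 200 200 199 181 139 110 129 153 159
 150 134]
20.5833 [-0.061  0.675  1.898 -1.43   0.     1.357] [0.6473 0.0715 0.0915] gap 0.218 F [-2.9  1.3 -1.4]
```

Emit:
jog_arm(
  motion=[
    [0,-0.15,0,0,255],
  ],
)

```text
t: 20.67
tcp_pos: [0.6473, 0.0712, 0.0915]
tool_rot: [0.674, 0.683, 0.184, 0.211]
force: [-0.9, 14.5, -1.5]
finger_gap: 0.218
```

```bash
python3 st.py|head -1; python3 nose.py; python3 st.py |head -1
```

```text
20.6667 [-0.062  0.675  1.898 -1.43  -0.     1.355] [0.6473 0.0712 0.0915] gap 0.218 F [-0.9 14.5 -1.5]
[156 156 155 155 154 153 152 152 151 151 149 150 137 114 104 130 153 163
 172 187]
[205 205 204 203 203 202 202 201 201 202 201 200 186 146 114 130 154 164
 170 180]
[208 208 207 208 207 207 206 206 207 206 207 206 192 149 115 129 153 161
 159 153]
[197 197 196 197 196 197 198 199 199 200 201 198 181 139 110 129 152 160
 151 134]
20.7167 [-0.062  0.675  1.898 -1.43  -0.     1.355] [0.6473 0.0713 0.0915] gap 0.216 F [-2.   7.4 -0.7]
```

Contact with the stop is confirmed: Fy rose to 14.5 N and the image stopped changing. I'll relieve the force, release the bar and back off along the tool axis.

Emit:
jog_arm(
  motion=[
    [0,0,0,0,255],
    [0,0,0,0,255],
    [0,0,-0.1,0,190],
    [0,0,0,0,150],
    [0,0,0,0,60],
    [0,0,0,0,0],
    [0,0,0,0,0],
    [-1,0.3,1.6,0,0],
    [-1.6,0.5,2.5,0,0],
    [-1.6,0.5,2.5,0,0],
  ],
)

```text
t: 21.55
tcp_pos: [0.6205, 0.0772, 0.1307]
tool_rot: [0.671, 0.682, 0.188, 0.222]
force: [0.3, 0.5, 0.7]
finger_gap: 1.0
```

Emit:
jog_arm(
  motion=[
    [-1.8,0.5,2.8,0,0],
    [-1.8,0,2.8,0,0],
    [-1.5,0,2.8,0,0],
    [-1,0,3,0,0],
    [-0.5,0,3,0,255],
    [0,0,3,0,255],
    [0,0,1,0,255],
    [0,0,0,0,255],
  ],
)

```text
t: 22.22
tcp_pos: [0.589, 0.0736, 0.2638]
tool_rot: [0.671, 0.68, 0.183, 0.23]
force: [-0.4, 0.1, -1.0]
finger_gap: 0.452
```

```bash
python3 st.py; python3 nose.py; python3 - <<'E'
from h import *
d=load("top"); cv2.imwrite("pics/t9.png",cv2.resize(d["img"][120:220,240:480,::-1],None,fx=3.3,fy=3.3,interpolation=cv2.INTER_CUBIC))
d=load("scene"); cv2.imwrite("pics/s9.png",cv2.resize(d["img"][90:330,180:440,::-1],None,fx=2.3,fy=2.3,interpolation=cv2.INTER_CUBIC))
E
```

```text
22.2167 [-0.047  0.3    1.916 -0.099  0.331  0.023] [0.589  0.0736 0.2638] gap 0.452 F [-0.4  0.1 -1. ]
[[ 0.007  0.829  0.559]
 [ 0.998  0.032 -0.059]
 [-0.066  0.558 -0.827]]
grasp [0.5783 0.0747 0.2795] need [  5.82   0.   -16.95] cm; along jaw -46.4 along z 172.7
[149 148 147 146 146 146 145 144 144 142 142 141 129 105  98 124 147 157
 165 179]
[198 197 197 196 195 195 194 193 193 193 193 192 178 140 109 124 147 157
 164 172]
[202 200 201 200 200 199 200 199 199 199 200 198 184 142 110 124 146 154
 152 147]
[190 189 190 190 191 191 192 192 193 193 192 190 173 133 106 123 146 153
 144 128]
```

View pics/t9.png

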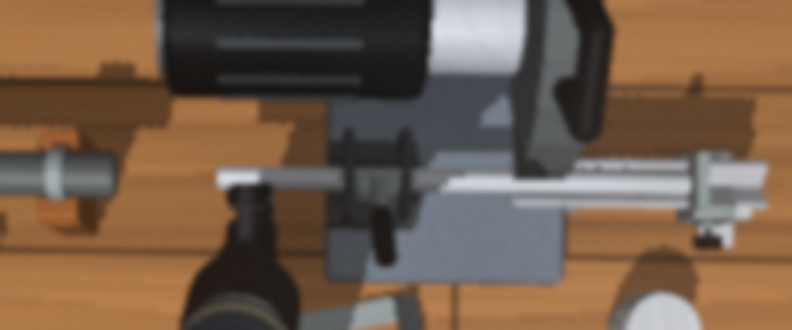

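View pics/s9.png

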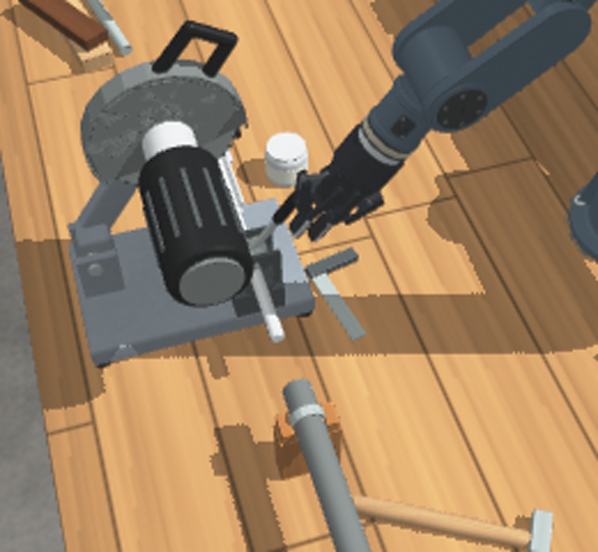

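The nose still rests at the stop, and the stop picture is unchanged. The tail shows at (215,178), well clear of the tube. Next comes the lever: I'll bring the closed fist above and behind the handle's end.

Emit:
jog_arm(
  motion=[
    [-1.2,-0.3,2.2,0,255],
    [-1.2,-1.5,2.0,0,255],
    [-0.9,-2.5,1.0,0,255],
    [0,-2.5,0.2,0,255],
    [0,-2,0,0,255],
    [0,-0.5,0,0,255],
    [0,0,0,0,255],
  ],
)

```text
t: 22.95
tcp_pos: [0.5477, -0.0221, 0.3009]
tool_rot: [0.673, 0.685, 0.173, 0.217]
force: [-0.9, -0.4, -0.4]
finger_gap: -0.003
```

```bash
python3 st.py; python3 - <<'E'
from h import *
d=load("wrist"); cv2.imwrite("pics/w10.png",d["img"][:,:,::-1]); np.savez("w10.npz",**{k:d[k] for k in("img","depth","intrinsics","eye","R")})
print(sense()["tcp_pos"])
d=load("scene"); cv2.imwrite("pics/s10.png",cv2.resize(d["img"][110:270,240:400,::-1],None,fx=3.6,fy=3.6,interpolation=cv2.INTER_CUBIC))
E
```

```text
22.95 [-0.303  0.17   1.95   0.23   0.478 -0.496] [ 0.5477 -0.0221  0.3009] gap -0.003 F [-0.9 -0.4 -0.4]
[[ 0.001  0.848  0.531]
 [ 0.998  0.034 -0.056]
 [-0.065  0.53  -0.846]]
grasp [ 0.5376 -0.021   0.3169] need [  9.89   0.   -20.69] cm; along jaw -25.7 along z 227.5
[ 0.54747747 -0.02155487  0.3005155 ]
```

View pics/w10.png

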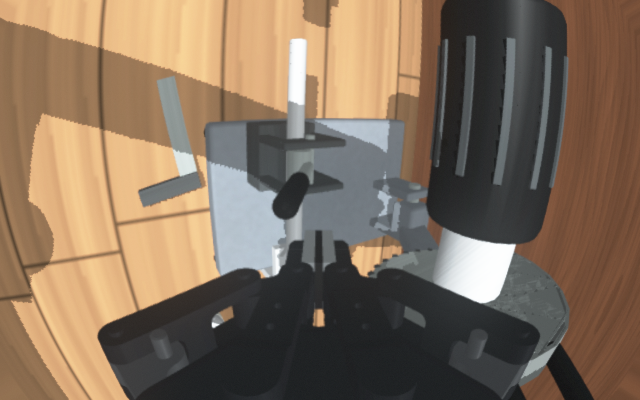

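View pics/s10.png

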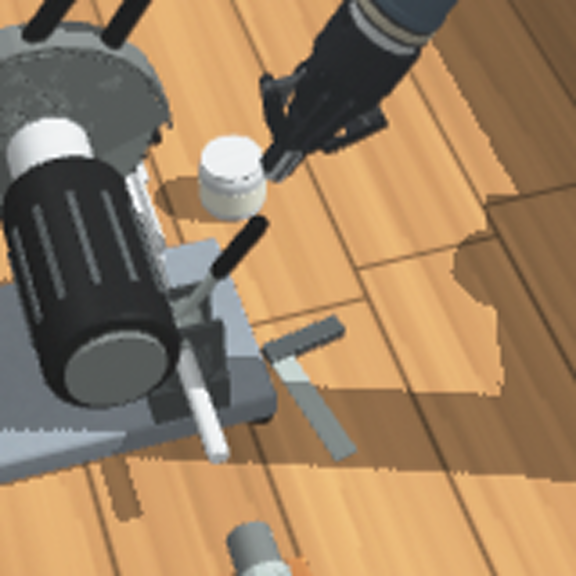

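```bash
python3 - <<'E'
from h import *
d=dict(np.load("w10.npz"))
pin=np.array([.6365,-.02,.139])
for th in (49,52,55):
  t=np.radians(th); u=np.array([-np.cos(t),0,np.sin(t)])
  print(th,[np.round(fproj(d,pin+r*u),1).tolist() for r in(.07,.13)])
print(fproj(d,[.5475,-.0216,.3005]))
E
```

```text
49 [[293.9, 182.1], [273.5, 205.6]]
52 [[298.1, 182.4], [283.2, 206.4]]
55 [[302.3, 182.6], [293.2, 207.0]]
(np.float64(318.25006397435584), np.float64(248.19762604142025))
```

Emit:
jog_arm(
  motion=[
    [1.7,0.1,0,0,255],
    [1.4,0,-2,0,255],
    [1.3,0,-2.2,0,255],
    [0.8,0,-1.5,0,255],
    [0,0,0,0,255],
  ],
)

```text
t: 23.47
tcp_pos: [0.6004, -0.0156, 0.2383]
tool_rot: [0.672, 0.688, 0.172, 0.215]
force: [-0.4, 0.2, -0.5]
finger_gap: -0.002
```

```bash
cat > lv.py <<'E'
from h import *
s=sense(); M=R.from_quat(s["tool_rot"]).as_matrix(); p=s["tcp_pos"]; pin=np.array([.6365,p[1],.139])
c=p-.0145*M[:,1]-pin
# lever angle if near corner touches the handle surface
r=np.hypot(c[0],c[2]); a=np.arctan2(c[2],-c[0]); th=a-np.arcsin(.009/r)
print(s["t"],"q",s["q"].round(3),"tcp",p.round(4),"F",s["force"].round(1),"corner r",round(r,4),"lever deg if touching",np.degrees(th).round(1),"-> joint",round(np.radians(55)-th,3)); print(M.round(3)[:,1:])
E
python3 lv.py
```

```text
23.4667 q [-0.253  0.347  1.912  0.248  0.34  -0.489] tcp [ 0.6004 -0.0156  0.2383] F [-0.4  0.2 -0.5] corner r 0.1037 lever deg if touching 57.2 -> joint -0.038
[[ 0.85   0.526]
 [ 0.039 -0.052]
 [ 0.525 -0.849]]
```

Emit:
jog_arm(
  motion=[
    [-1.8,-0.2,-1.2,0,255],
    [-1.5,-0.2,-1.6,0,255],
    [-1.2,0,-1.9,0,255],
    [0,0,0,0,255],
  ],
)

```text
t: 23.8
tcp_pos: [0.5601, -0.0169, 0.1955]
tool_rot: [0.669, 0.689, 0.175, 0.217]
force: [0.4, -0.2, -0.6]
finger_gap: 0.0
```

```bash
python3 lv.py; python3 - <<'E'
from h import *
d=load("wrist"); cv2.imwrite("pics/w11.png",d["img"][:,:,::-1])
E
```

```text
23.8 q [-0.285  0.385  2.056  0.621  0.176 -0.899] tcp [ 0.5601 -0.0169  0.1955] F [ 0.4 -0.2 -0.6] corner r 0.1013 lever deg if touching 23.7 -> joint 0.546
[[ 0.846  0.533]
 [ 0.045 -0.05 ]
 [ 0.531 -0.845]]
```

View pics/w11.png

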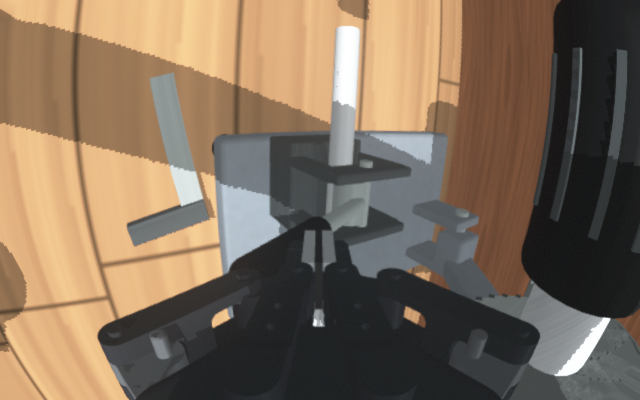

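Emit:
jog_arm(
  motion=[
    [-0.7,-0.1,-2.0,0,255],
    [-0.4,-0.1,-2.0,0,255],
    [-0.2,0,-2.0,0,255],
    [0,0,0,0,255],
  ],
)

```text
t: 24.18
tcp_pos: [0.5622, -0.0142, 0.1762]
tool_rot: [0.664, 0.69, 0.185, 0.221]
force: [-0.5, 0.1, -0.3]
finger_gap: -0.004
```

```bash
python3 lv.py
```

```text
24.1833 q [-0.289  0.432  2.084  1.16   0.132 -1.448] tcp [ 0.5622 -0.0142  0.1762] F [-0.5  0.1 -0.3] corner r 0.0912 lever deg if touching 13.0 -> joint 0.732
[[ 0.835  0.55 ]
 [ 0.049 -0.038]
 [ 0.548 -0.834]]
```

Emit:
jog_arm(
  motion=[
    [-0.7,0,-1.8,0,255],
    [-0.7,0,-1.8,0,255],
    [-0.6,0,-1.8,0,255],
    [-0.5,0,-1.8,0,255],
  ],
)

```text
t: 24.52
tcp_pos: [0.5581, -0.0102, 0.1534]
tool_rot: [0.66, 0.691, 0.194, 0.22]
force: [0.1, -0.8, 3.4]
finger_gap: -0.002
```

```bash
python3 lv.py
```

```text
24.5167 q [-0.296  0.485  2.121  1.88   0.148 -2.182] tcp [ 0.5581 -0.0102  0.1534] F [ 0.1 -0.8  3.4] corner r 0.0907 lever deg if touching -1.7 -> joint 0.989
[[ 0.828  0.56 ]
 [ 0.053 -0.023]
 [ 0.559 -0.828]]
```

Emit:
jog_arm(
  motion=[
    [-0.3,-0.5,-1.6,-3,255],
    [-0.3,-0.4,-1.6,-3,255],
    [-0.2,-0.3,-1.6,-2,255],
    [0,0,-1.4,0,255],
  ],
)

```text
t: 24.85
tcp_pos: [0.5598, -0.0111, 0.1228]
tool_rot: [0.678, 0.67, 0.197, 0.228]
force: [-1.8, -0.3, 3.7]
finger_gap: -0.006
```

```bash
python3 lv.py
```

```text
24.85 q [-0.282  0.569  2.149  2.566  0.213 -2.81 ] tcp [ 0.5598 -0.0111  0.1228] F [-1.8 -0.3  3.7] corner r 0.0919 lever deg if touching -21.1 -> joint 1.328
[[ 0.819  0.573]
 [ 0.002 -0.046]
 [ 0.574 -0.818]]
```

Emit:
jog_arm(
  motion=[
    [-0.2,-0.3,-0.8,-4,255],
    [-0.2,-0.2,-0.8,-4,255],
  ],
)

```text
t: 25.02
tcp_pos: [0.5625, -0.0225, 0.12]
tool_rot: [0.724, 0.624, 0.19, 0.224]
force: [-3.1, 3.8, 3.9]
finger_gap: 0.001
```

```bash
python3 lv.py; python3 - <<'E'
from h import *
d=load("scene"); cv2.imwrite("pics/s12.png",cv2.resize(d["img"][110:270,240:400,::-1],None,fx=3.6,fy=3.6,interpolation=cv2.INTER_CUBIC))
E
```

```text
25.0167 q [-0.274  0.573  2.13   2.734  0.168 -2.846] tcp [ 0.5625 -0.0225  0.12  ] F [-3.1  3.8  3.9] corner r 0.09 lever deg if touching -23.3 -> joint 1.366
[[ 0.818  0.555]
 [-0.12  -0.087]
 [ 0.562 -0.827]]
```

View pics/s12.png

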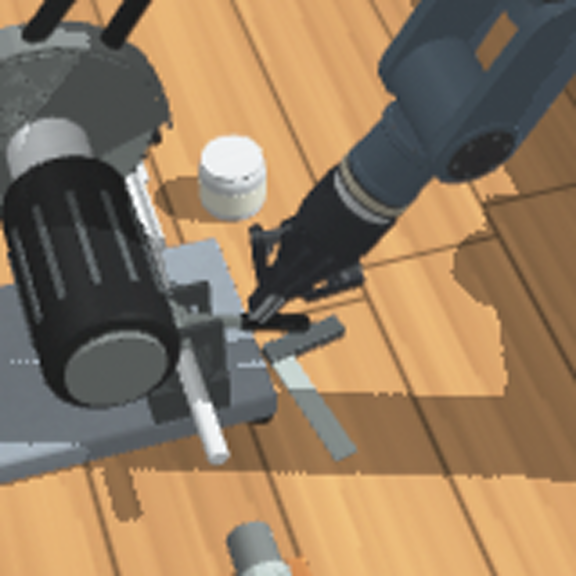

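The lever is pointing at the robot and slightly below level, with the fist on the root of the grip. I'll push a little more to reach the end stop.

Emit:
jog_arm(
  motion=[
    [-0.2,0,-0.8,0,255],
    [-0.1,0,-0.8,0,255],
  ],
)

```text
t: 25.23
tcp_pos: [0.5661, -0.0235, 0.1118]
tool_rot: [0.721, 0.625, 0.198, 0.225]
force: [-9.8, 2.8, 18.7]
finger_gap: 0.002
```

```bash
python3 lv.py
```

```text
25.2333 q [-0.284  0.598  2.134  2.725  0.212 -2.849] tcp [ 0.5661 -0.0235  0.1118] F [-9.8  2.8 18.7] corner r 0.0895 lever deg if touching -29.2 -> joint 1.469
[[ 0.812  0.566]
 [-0.118 -0.077]
 [ 0.572 -0.821]]
```

Emit:
jog_arm(
  motion=[
    [-0.2,0,-0.8,0,255],
    [-0.1,0,-0.8,0,255],
  ],
)

```text
t: 25.4
tcp_pos: [0.5686, -0.0234, 0.1062]
tool_rot: [0.717, 0.626, 0.209, 0.227]
force: [-21.0, 0.8, 40.1]
finger_gap: -0.002
```

```bash
python3 lv.py
```

```text
25.4 q [-0.296  0.62   2.144  2.71   0.264 -2.849] tcp [ 0.5686 -0.0234  0.1062] F [-21.    0.8  40.1] corner r 0.0896 lever deg if touching -33.2 -> joint 1.539
[[ 0.802  0.583]
 [-0.114 -0.064]
 [ 0.586 -0.81 ]]
```

The end stop is firm, at about 45 N on the fingertips. I'll lift off and back away.

Emit:
jog_arm(
  motion=[
    [0,0,1,0,255],
    [-0.3,0,2,1,255],
    [-1,0,3,3,255],
    [-1.5,0,3.2,3,255],
    [-1.5,0,3.2,3,255],
    [-1.5,0,3.2,3,255],
    [-2,0,3,0,255],
    [-2,0,2,0,255],
    [0,0,0,0,255],
    [0,0,0,0,255],
  ],
)

```text
t: 26.23
tcp_pos: [0.5248, -0.0165, 0.2209]
tool_rot: [0.678, 0.662, 0.237, 0.215]
force: [0.0, 0.2, 0.0]
finger_gap: -0.001
```

```bash
python3 lv.py; python3 nose.py; python3 - <<'E'
from h import *
d=load("top"); cv2.imwrite("pics/t13.png",cv2.resize(d["img"][120:250,240:480,::-1],None,fx=3.3,fy=3.3,interpolation=cv2.INTER_CUBIC))
C=cloud(d); print((C[180:205:2,350:366:2,2]*1000).astype(int))
d=load("scene"); cv2.imwrite("pics/s13.png",cv2.resize(d["img"][110:270,240:400,::-1],None,fx=3.6,fy=3.6,interpolation=cv2.INTER_CUBIC))
E
```

```text
26.2333 q [-0.393  0.303  2.173  1.343  0.262 -1.624] tcp [ 0.5248 -0.0165  0.2209] F [0.  0.2 0. ] corner r 0.1433 lever deg if touching 27.1 -> joint 0.487
[[ 0.796  0.605]
 [-0.032  0.022]
 [ 0.605 -0.796]]
[145 144 144 143 144 142 142 140 140 140 140 138 129 107  99 122 144 154
 163 177]
[195 194 194 192 192 192 191 190 191 189 189 189 176 140 109 122 145 154
 161 169]
[198 198 197 198 198 197 197 197 197 197 196 195 182 142 109 121 144 151
 150 144]
[187 188 187 188 189 190 190 190 191 190 190 188 172 133 106 121 144 150
 142 125]
[[102 136 140 108 111 107 154 153]
 [ 91 130 136  88  90 116 153 154]
 [ 86 126 130  89  89 116 157 152]
 [ 91 128 129  87  90 116 121  87]
 [ 71 124 125  75  73  72  71  73]
 [ 41 125 122  41  44  44  43  39]
 [ 40 125 124  41  43  40  41  42]
 [110 119 122  41  42  40  45  43]
 [112 115 118  43  41  41  42  43]
 [111 116 117  42  41  42  37  39]
 [110 112 111  43  42  44  41  42]
 [111 109 110  47  40  43  39  43]
 [103 107 106  41  39  41  40  45]]
```

View pics/t13.png

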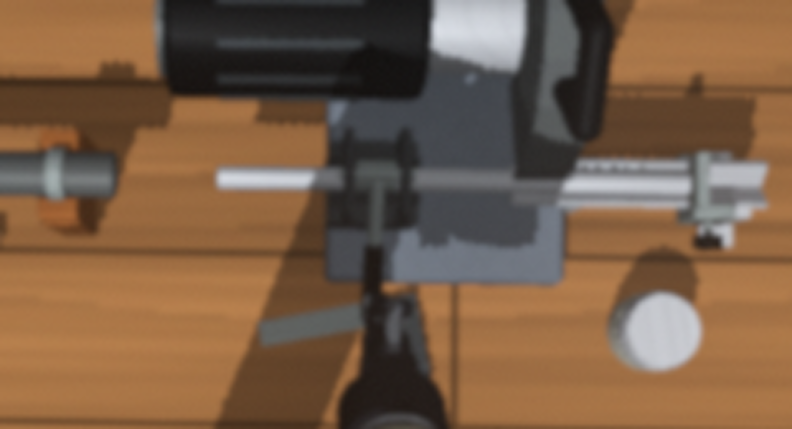

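View pics/s13.png

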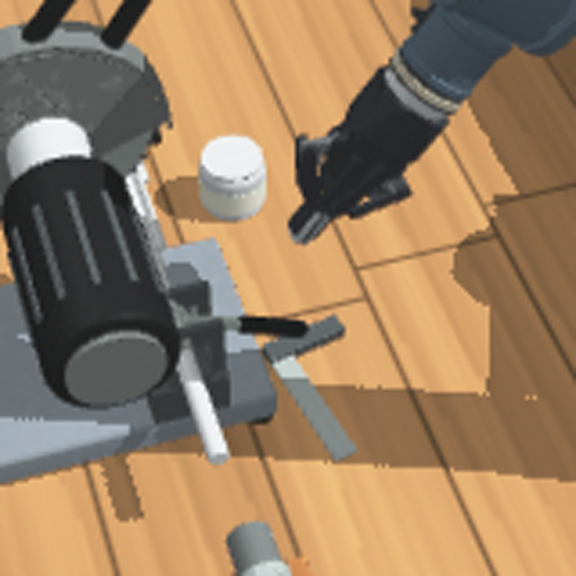

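```bash
python3 - <<'E'
from h import *
d=load("top"); C=cloud(d)
pts=np.array([C[r,c] for r in range(186,206) for c in (353,354)]); m=(pts[:,2]>.09)&(pts[:,2]<.135); p=pts[m]
k=np.polyfit(p[:,0],p[:,2],1); print("lever slope deg",np.degrees(np.arctan(k[0])))
print(sense()["force"].round(1), sense()["t"])
print(sign_off())
E
```

```text
lever slope deg 22.626437582486158
[ 0.  -0.4  0.5] 26.4333
the job is handed in; nothing more can be done
None
```

I drew the bar out of the tube in four strokes, set its nose against the length stop, pushed the cam lever down to its end stop, backed off and handed in at 26.4 s. `sign_off()` gave no verdict.

**Last checks:**
- **Bar and stop:** On the final push the force along the bar rose to 14.5 N, close to the roughly 14 N that shoves the stop. The hand moved only about 0.3 mm, and the top view showed no shift of nose or stop before or after clamping. The bar's tail is at about y 0.117, some 87 mm clear of the tube mouth.
- **Lever:** It slopes about 22.6° below level from top-camera depth, roughly 1.35 rad, so past the 1.25 limit. That is about 2° short of the nominal end stop at 25°. I could not measure the roller's pressure on the bar directly.
- **Surroundings:** The robot was clear, with tool force near zero. The tin and the try square look unmoved in the last pictures. The hammer is outside those pictures, and the arm never went near it.

**Possible problems:**
- **Joint limits:** The interface only allows turning about the vertical. I got the lean by pushing past the arm's reach, and its angle then crept up with the moves. Several joints sat at their limits for stretches: q5 at 0, q4 at -1.43, q3 at 0.22 and 2.44, and q6 at -2.85. Readings went past the limits by at most about 0.002 rad.
- **Contact force:** Pushing the lever onto its end stop briefly put about 45 N on the closed fingertips. That is over the 40 N limit set for the arm and the gripper's body. I took the load to be on the fingers only, but did not confirm it.

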